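Hold a gel tray against the casting stand's sealing stop

ROBOT

A 7-joint arm with a two-finger parallel gripper is mounted at the origin on the work surface. World frame = base frame: x ahead of the robot, y to its left, z up, the work surface at z = 0. Lengths are in m, angles in rad, forces in N, time in s.
With the tool pointing down it reaches from about 0.425 to 0.925 m from the base axis. Payload 6.8 kg.
Tool frame: the origin (TCP) lies at the centre of the arm's flange, where the gripper is bolted on; the fingertips stand 173 mm ahead of it and the grasp point (between the pads) lies 155 mm ahead of it (r.hold_point_z is the distance from the TCP to the grasp point, in m); z points along the fingers, x is the direction in which the jaws open and shut, and the axes are right-handed (so a half turn about z gives the same grasp; the last joint's range is limited). The gripper opens to 85 mm and grips with 20 to 120 N. Pads are 22 mm wide; open, the fingers measure 114 mm over their backs; the gripper's body (76 mm by 85 mm) begins 54 mm behind the grasp point. The pads swing forward as they close: fully open they stand 13 mm farther back than shut.
Start: joints at [-1.35, 0.477, 0.022, 1.555, -0.011, 1.109, -0.083], TCP at [0.218, 0.639, 0.405] pointing down, gripper open.
Joint ranges: [-2.96, 2.96], [-0.34, 2.1], [-1.41, 1.46], [0.24, 2.44], [-1.37, 4.51], [0.17, 1.92], [-2.96, 2.96]. Speed limits (rad/s): [2.39, 2.39, 3.14, 3.14, 3.14, 3.14, 3.14].

INTERFACE

Orientations are given as a rotation vector (axis times angle).
In Python, from bench import r gives the robot as it stands.
- The arm moves only by the tool apply_moves, never from a script. Its arguments are lists of equal length, an entry for each row: "dp": the shift along the tool's x, y, z scaled (see below), a list of three; "twist": the turn, a rotation vector about the tool's x, y, z scaled (see below), a list of three; "jaw": the closure in counts, from 0 (fully open) to 255 (shut). In form: {"dp": [[x, y, z], ...], "twist": [[rx, ry, rz], ...], "jaw": [jaw, ...]}. A call has 1 to 20 rows; each row shifts and turns the pose as measured when the row begins, along the tool's axes as they then stand; what a row does not reach is not made up. The controller multiplies each number of a shift by 12 cm and each number of a turn by 120 degrees. A row lasts 1/10 s, in which the tool goes at most 50 mm and 8.59 degrees, less where a joint would pass 70% of its speed; a pose out of reach is approached as far as the arm can. A call with a number of a shift or a turn outside -1 to 1 is refused whole. A call with a gripper value outside its range is refused whole. The fingers move at their own pace and stop on an object; "grip_force" is the grip in N (left out, the last holds). Time passes only in rows, so rows that do not move let the fingers close. It gives the time, the measured TCP pose, the force and the opening at its end, in the units of the state.
- r.get_obs(): the state, without advancing time (a new reading comes with each control period).
- r.grab_frame(name): name is "scene" or "top" or "wrist"; returns a dict with "color" (480x640x3 uint8, red, green, blue), "z_map" (480x640 float32, m along the optical axis (not along the pixel's ray), 0 where there is no reading), "intrinsics" (3x3 intrinsics, pixels), "R" (3x3) and "t" (3): a world point X has camera coordinates R X + t; the wrist camera has in their place "hand_eye" (4x4, takes a point from camera to tool coordinates, whose origin is the TCP and whose axes are the tool frame's). Camera axes: x right, y down, z forward; pixel columns grow to the right and rows downward; lengths in m; the calibration is good to about 2 mm. A picture is of the moment at which its call begins: read the wrist's pose just before it.
- r.hand_in(): hands the job in, once; it reports no verdict.
The state is a dict: "clock": time; "joints": joint angles; "qvel": joint speeds; "tau": joint torques, N m; "tcp_pos": TCP position; "orientation": TCP orientation; "contact_force": force on the tool from outside, world axes, zero at the start; "moment": the same for the moment, N m; "grip_width": finger opening in m.
Only numpy, scipy, OpenCV 4.12 (cv2) and the standard library are available. Lean on these libraries where they do the work, as an engineer would, in place of code of your own. Each camera call takes 0.05 s, during which the arm holds its last target.

TASK

On the gel casting stand, wind the clamp jaw fully open by the knob on its handwheel: anticlockwise seen from above, a full turn and on to its end stop. Then lay the open-ended gel tray flat on the bed, lengthways, central and square between jaw and stop, and push its end against the sprung, rubber-faced stop with a steady force of about 8 newtons (never above 20), as a third hand while a colleague fastens the clamp. Hold it so for a couple of seconds and finish while still gripping and pushing the tray, with nothing let go and the other loose things on the bench left where they are.

Things in the scene. Friction and masses are not known exactly. Their poses are not given: they have to be found in the camera images.
- stand: Gel casting stand, fixed; base 335 x 130 x 12 mm. Origin at bench level on its lengthwise centre line; x points along it to the sprung stop (yaw near +90 deg: stop on the robot's left, handwheel on its right), z up. A block behind the stop, x = 115 to 135 mm, is 76 mm wide, top z = 60 mm. The gearbox under the handwheel, x = -190 to -90 mm, is 100 mm wide, top z = 55 mm.
- bed (a point): Point on the top of the flat grey bed at (15, 0, 30) mm in the stand's frame. The bed is 64 mm wide (y from -32 to 32 mm), top 30 mm above the bench, and runs from x = -90 to 115 mm; its surface is level and has no side rails.
- stop_plate: Sprung stop: rubber-faced upright plate across the bed, 64 mm wide, 12 mm thick, z = 31 to 59 mm. Origin at the foot of its rubber face, which looks to the stand's -x; axes as the stand's. Untouched, the face is at x = 80 mm in the stand; pushed to +x it yields 1.25 mm per newton (800 N/m, no preload), at most 20 mm, so 8 N is 10 mm.
- jaw: Clamp jaw: rubber-faced upright plate across the bed, 64 mm wide, 16 mm thick, as high as the stop. Origin at the foot of its rubber face, which looks to the stand's +x. Moved only by the handwheel: face at x = -8 mm - 6.4 mm x (wheel angle in rad) in the stand. Gap to the stop: 88 mm or less at the start, too short for the tray, about 129 mm fully open.
- wheel (a joint): Handwheel angle in rad about the vertical, growing anticlockwise seen from above. Starts between -0.9 and 0; end stop at 6.5 (jaw fully open). At angle a the knob lies in direction pi + a in the stand's frame (at 0: on the -x side of the hub). Light friction (about 1.3 N at the knob); it stays where it is left.
- wheel_hub (a point): Centre of the handwheel's upper face, on its axis, at (-140, 0, 70) mm in the stand's frame. The wheel is a flat black disc of 110 mm diameter, 10 mm thick.
- wheel_knob (a point): Top centre of the handwheel's upright steel knob: a plain round sleeve of 16 mm diameter, 35 mm tall, standing on the wheel 40 mm from its axis; top 105 mm above the bench. The sleeve spins freely on its pin, so it can be gripped firmly and led round in a circle without turning the hand.
- tray: Gel tray, cream plastic, 100 (x) x 60 (y) x 24 mm tall, 0.1 to 0.2 kg: 4 mm floor, a 4 mm side wall along each long side, both short ends open. Origin at the centre of its underside, x along its length; either end may face the stop. Starts flat on the bench, on the left or right, its length within 0.4 rad of world y. Grip it across the 60 mm width from above.
- tip_rack: Bystander: box of pipette tips 75 x 115 x 49 mm, origin at the centre of its underside; on the other side of the bench from the tray. Leave it.
- comb: Bystander: white gel comb 100 x 34 x 6 mm lying flat to the left of the stand, origin on its underside. Leave it.
- beaker: Bystander: white plastic beaker, 76 mm diameter, 100 mm tall, origin at the centre of its underside; far left. Leave it.
- bottle: Bystander: glass bottle, 70 mm diameter, 170 mm tall, origin at the centre of its underside; far right. Leave it.
Mind the look-alikes: they are no part of the job. Of the things like the tray, leave any that is red; of the rest the larger one is meant.

How it is judged:
On the way, in this order (a step that is already met when the one before it is completed fails the run):
1. the handwheel has been wound on through its full turn, opening the jaw (value of joint wheel above 6.1 rad), for 0.1 s.
2. the tray lies flat and square on the bed and is pressed on the stop with 4 to 12 N for a second (contact force between tray and stop_plate between 4 and 12 N and z of tray in the frame of stand between 0.026 and 0.034 m and y of tray in the frame of stand between -0.01 and 0.01 m and angle between the x axis of tray and the x axis of stand, either way round below 0.1 rad and angle between tray's own z axis and vertical below 0.06 rad and contact force between tray and jaw below 0.5 N and contact force between the fingers and tray above 2 N and value of joint wheel above 6.1 rad), for 1 s.
At the end, for the whole second after the job is handed in: Through the last second the fingers hold the tray (over 2 N), still and flat on the bed (within 4 mm, 0.06 rad), within 10 mm of its centre line and 0.10 rad of square, clear of the jaw and pressed on the stop with 4 to 12 N; handwheel beyond 6.1 rad (all of step 2 and linear speed of tray below 0.01 m/s); the arm keeps its last pose, push and grip.
It fails at once if the tray is pushed on the stop with more than 20 N (contact force between tray and stop_plate above 20 N).
It fails at once if another loose thing (tip rack, comb, beaker or bottle) is moved more than 30 mm (distance of any of tip_rack, comb, beaker, bottle from where it was at the start of the episode above 0.03 m).
It also fails if it takes over 72 s, if anything falls off the work surface, if the arm or the gripper's body presses on something with over 40 N, if the wrist force passes 120 N, or if a joint passes its speed limit or range.

## Working session

There is one attempt and no reset: what is moved stays moved. The work goes in short steps, Python scripts to look and compute and a tool call to move; the robot and the scene stay as the last step left them, time stands still between calls to the robot, and variables do not carry over. Pictures are saved under pics/ and viewed, and the job is handed in when it is done.

Besides the shell and the picture viewer there is one more tool, called after "Emit:" as name(argument=value, ...), one argument or row to a line, values as JSON. apply_moves: Moves the arm, as the interface text tells. Shifts and turns lie within -1 to 1; 1 stands for 12 cm of shift or 120 degrees of turn. Its arguments: {"type":"object","properties":{"dp":{"type":"array"},"twist":{"type":"array"},"jaw":{"type":"array"},"grip_force":{"type":"number"}},"required":["dp","twist","jaw"]}

```bash
ls; mkdir -p pics; python3 - <<'E'
from bench import r
import cv2,numpy as np,pickle
print(r.get_obs(), r.hold_point_z)
for n in ["scene","top"]:
    f=r.grab_frame(n); cv2.imwrite(f"pics/{n}0.png",f["color"][:,:,::-1]); pickle.dump(f,open(f"{n}0.pkl","wb"))
    print(n,f["intrinsics"],f["R"],f["t"])
E
```

```text
pics
{'clock': 0.0, 'joints': array([-1.35009964,  0.47779482,  0.02232777,  1.55648027, -0.01147523,
        1.10932606, -0.08311814]), 'qvel': array([-0.00030498, -0.00222286, -0.00094103, -0.0015569 ,  0.00183684,
       -0.00027341, -0.00071167]), 'tau': array([ 2.82457449e-04, -5.96456838e+01,  1.60749838e+00, -2.81199753e+01,
        1.23120222e-02,  9.32687894e-03, -1.47738871e-05]), 'tcp_pos': array([0.21785666, 0.63856884, 0.40371658]), 'orientation': array([ 2.55403432e+00,  1.82725387e+00, -2.24944833e-03]), 'contact_force': array([-0.36353858,  0.33293167,  0.55889065]), 'moment': array([-0.02821162, -0.00246578, -0.01552261]), 'grip_width': 0.08597683665219567} 0.1547
scene [[617.62949369   0.         319.18748908]
 [  0.         617.62949369 229.27628895]
 [  0.           0.           1.        ]] [[ 0.39816344  0.91729907  0.00531862]
 [ 0.75940484 -0.32636434 -0.56284154]
 [-0.51455822  0.22814191 -0.82654771]] [-0.17667852 -0.32759554  1.66278192]
top [[458.69720462   0.         323.79174462]
 [  0.         458.69720462 240.31002775]
 [  0.           0.           1.        ]] [[ 0.0244779  -0.9992133   0.03120266]
 [-0.98361451 -0.0296489  -0.1778298 ]
 [ 0.17861503 -0.02633849 -0.98356645]] [-0.07166312  0.51423544  1.09307962]
```

View pics/scene0.png

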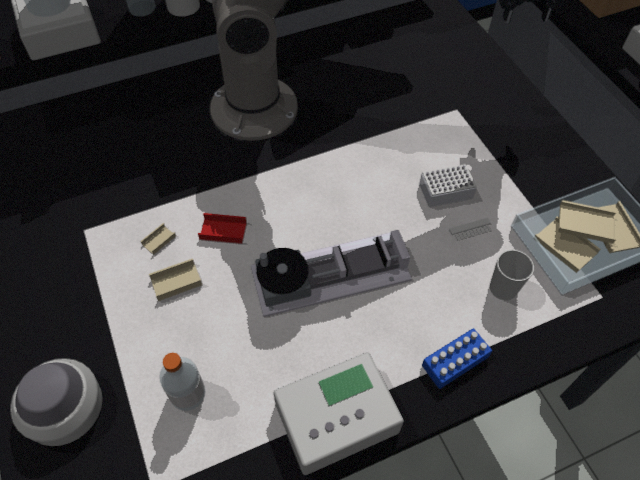

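View pics/top0.png

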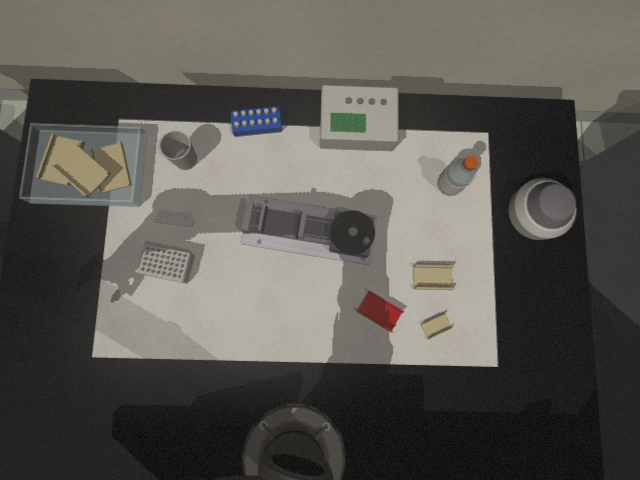

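```bash
cat > h.py <<'E'
import numpy as np,cv2,pickle
def cloud(f):
    K=f["intrinsics"];z=f["z_map"].astype(float)
    v,u=np.mgrid[:480,:640]
    P=np.stack([(u-K[0,2])/K[0,0]*z,(v-K[1,2])/K[1,1]*z,z],-1)
    W=(P-f["t"])@f["R"]; W[z==0]=np.nan
    return W
def rect(pts):
    (c,s,a)=cv2.minAreaRect((pts[:,:2]*1000).astype(np.float32)); return np.round(c,1),np.round(s,1),round(a,2)
E
python3 - <<'E'
from h import *
for n in ["top","scene"]:
    f=pickle.load(open(n+"0.pkl","rb"));W=cloud(f);C=f["color"].astype(int)
    z=W[...,2];x=W[...,0];y=W[...,1]
    print(n,"bench z",np.nanmedian(z[(np.abs(x-.45)<.02)&(np.abs(y)<.15)]))
    hsv=cv2.cvtColor(f["color"],cv2.COLOR_RGB2HSV)
    reg=(x>.25)&(x<.7)&(y<-.05)&(y>-.5)
    m=reg&(z>.004)&(z<.05)
    nl,l,st,ce=cv2.connectedComponentsWithStats(m.astype(np.uint8))
    for i in range(1,nl):
        if st[i,4]>80: print("cc",st[i],ce[i].round(),rect(W[l==i]),"zq",np.percentile(z[l==i],[5,50,95]).round(4),C[l==i].mean(0).round())
    # knob / wheel / plates
    for lo,hi in [(.09,.115),(.062,.078),(.05,.064)]:
        m=(x>.4)&(x<.75)&(y<.25)&(y>-.25)&(z>lo)&(z<hi)
        nl,l,st,ce=cv2.connectedComponentsWithStats(m.astype(np.uint8))
        for i in range(1,nl):
            if st[i,4]>15: print(lo,st[i],rect(W[l==i]),W[l==i].mean(0).round(4),np.median(W[l==i],0).round(4))
E
```

```text
top bench z 0.0006659456368421399
cc [437 174  23  24 174] [445. 188.] (array([ 668.9, -374.9]), array([67.5, 27.8]), 54.8) zq [0.0073 0.0297 0.0486] [118. 116. 110.]
cc [321 205  52  60 896] [337. 241.] (array([ 540.7, -117.4]), array([135.8, 149.4]), 88.24) zq [0.0074 0.0133 0.0437] [105. 101. 101.]
cc [413 264  42  27 527] [432. 277.] (array([ 436.8, -339.7]), array([ 67.3, 102.6]), 0.8) zq [0.0042 0.0066 0.0253] [151. 139. 109.]
cc [357 290  47  45 512] [378. 310.] (array([ 347.5, -205.6]), array([107.6,  71.4]), 56.76) zq [0.0043 0.0065 0.0256] [108.  47.  44.]
cc [427 325  27  15  98] [437. 332.] (array([ 298. , -356.1]), array([66.6, 34.4]), 89.56) zq [0.0042 0.0071 0.018 ] [143. 133. 108.]
0.09 [363 237   7   8  42] (array([ 509.4, -155.9]), array([14.7, 15.3]), 84.68) [ 0.5087 -0.1557  0.1034] [ 0.5087 -0.1557  0.1048]
0.062 [ 330  211   45   44 1492] (array([ 534.7, -125.9]), array([107.7, 108.8]), 2.9) [ 0.5351 -0.1244  0.0697] [ 0.5357 -0.1237  0.0696]
0.05 [240 201  14  31 256] (array([570.5, 136.3]), array([20.1, 74.8]), 82.49) [0.5702 0.1356 0.0588] [0.5702 0.1354 0.05
[... 1989 characters left out ...]
8) [0.578  0.1336 0.0581] [0.5784 0.1331 0.0585]
0.05 [376 236  15  27 173] (array([569.7,  96.5]), array([14.6, 67.3]), 82.75) [0.5709 0.096  0.0571] [0.5711 0.0958 0.0574]
0.05 [333 246  15  28 217] (array([555.5,  -0.8]), array([18.6, 69.9]), 83.2) [ 0.5573 -0.0009  0.0576] [ 0.5581 -0.001   0.0579]
0.05 [255 259   5   7  17] (array([ 490.8, -166.5]), array([ 6.7, 16.4]), 47.91) [ 0.4913 -0.1662  0.0544] [ 0.4917 -0.1662  0.0543]
0.05 [295 278  16  15  90] (array([589.3, -97.1]), array([18.6, 43. ]), 28.23) [ 0.5861 -0.0953  0.0546] [ 0.5875 -0.093   0.054 ]
0.05 [262 286  27  14 127] (array([ 579.1, -163.9]), array([59.3, 24.6]), 47.33) [ 0.5762 -0.1663  0.0549] [ 0.5788 -0.1696  0.054 ]
```

```bash
cat >> h.py <<'E'
from scipy.spatial.transform import Rotation as Ro
import json
def down(deg):
    a=np.radians(deg);c,s=np.cos(a),np.sin(a)
    return np.array([[c,s,0],[s,-c,0],[0,0,-1.]])
def plan(p0,R0,wps,nd=3):
    """wps: list of (pos,R,n). prints rounded rows"""
    p=np.array(p0,float);R=np.array(R0);D=[];T=[]
    for pt,Rt,n in wps:
        for k in range(n,0,-1):
            dR=Ro.from_matrix(R.T@Rt).as_rotvec()/k
            d=R.T@(np.array(pt)-p)/k
            ds=np.round(d/.12,nd); ts=np.round(np.degrees(dR)/120,nd)
            D.append((ds+0).tolist());T.append((ts+0).tolist())
            p=p+R@(ds*.12); R=R@Ro.from_rotvec(np.radians(ts*120)).as_matrix()
    print(json.dumps(D));print(json.dumps(T));print(len(D),p)
def cur():
    from bench import r
    o=r.get_obs(); R=Ro.from_rotvec(o["orientation"]).as_matrix()
    print("t",o["clock"],"p",o["tcp_pos"].round(4),"yaw",round(np.degrees(np.arctan2(R[1,0],R[0,0])),2),"zax",R[:,2].round(4),"F",o["contact_force"].round(2),"w",round(o["grip_width"],4))
    return o["tcp_pos"],R
E
python3 - <<'E'
from h import *
p,R=cur()
plan(p,R,[((.53,-.04,.40),down(-7.8),20)])
E
```

```text
t 0.1 p [0.2179 0.6386 0.4038] yaw 71.16 zax [-4.0e-04 -1.6e-03 -1.0e+00] F [-0.98  0.32 -0.16] w 0.0852
[[-0.226, 0.214, 0.002], [-0.21, 0.229, 0.002], [-0.194, 0.243, 0.002], [-0.177, 0.256, 0.002], [-0.158, 0.268, 0.002], [-0.14, 0.278, 0.002], [-0.12, 0.287, 0.002], [-0.1, 0.295, 0.002], [-0.079, 0.301, 0.002], [-0.058, 0.306, 0.002], [-0.037, 0.309, 0.002], [-0.016, 0.311, 0.002], [0.006, 0.311, 0.002], [0.027, 0.31, 0.002], [0.049, 0.308, 0.002], [0.07, 0.303, 0.002], [0.09, 0.298, 0.002], [0.111, 0.291, 0.002], [0.13, 0.283, 0.002], [0.149, 0.273, 0.002]]
[[0.0, 0.0, 0.033], [0.0, 0.0, 0.033], [0.0, 0.0, 0.033], [0.0, 0.0, 0.033], [0.0, 0.0, 0.033], [0.0, 0.0, 0.033], [0.0, 0.0, 0.033], [0.0, 0.0, 0.033], [0.0, 0.0, 0.033], [0.0, 0.0, 0.033], [0.0, 0.0, 0.033], [0.0, 0.0, 0.033], [0.0, 0.0, 0.033], [0.0, 0.0, 0.033], [0.0, 0.0, 0.033], [0.0, 0.0, 0.033], [0.0, 0.0, 0.033], [0.0, 0.0, 0.032], [0.0, 0.0, 0.033], [0.001, 0.0, 0.032]]
20 [ 0.52997967 -0.04000658  0.39996432]
```

Emit:
apply_moves(
  dp=[
    [-0.23, 0.21, 0],
    [-0.21, 0.23, 0],
    [-0.19, 0.24, 0],
    [-0.18, 0.26, 0],
    [-0.16, 0.27, 0],
    [-0.14, 0.28, 0],
    [-0.12, 0.29, 0],
    [-0.1, 0.3, 0],
    [-0.08, 0.3, 0],
    [-0.06, 0.31, 0],
    [-0.04, 0.31, 0],
    [-0.02, 0.31, 0],
    [0.01, 0.31, 0],
    [0.03, 0.31, 0],
    [0.05, 0.31, 0],
    [0.07, 0.3, 0],
    [0.09, 0.3, 0],
    [0.11, 0.29, 0],
    [0.13, 0.28, 0],
    [0.15, 0.27, 0],
  ],
  twist=[
    [0, 0, 0.033],
    [0, 0, 0.033],
    [0, 0, 0.033],
    [0, 0, 0.033],
    [0, 0, 0.033],
    [0, 0, 0.033],
    [0, 0, 0.033],
    [0, 0, 0.033],
    [0, 0, 0.033],
    [0, 0, 0.033],
    [0, 0, 0.033],
    [0, 0, 0.033],
    [0, 0, 0.033],
    [0, 0, 0.033],
    [0, 0, 0.033],
    [0, 0, 0.033],
    [0, 0, 0.033],
    [0, 0, 0.033],
    [0, 0, 0.033],
    [0, 0, 0.033],
  ],
  jaw=[0, 0, 0, 0, 0, 0, 0, 0, 0, 0, 0, 0, 0, 0, 0, 0, 0, 0, 0, 0],
)

```text
clock: 2.1
tcp_pos: [0.5195, -0.0724, 0.3991]
orientation: [3.123, -0.29, -0.012]
contact_force: [0.8, -0.3, 0.1]
grip_width: 0.0855
```

```bash
cat >> h.py <<'E'
def wrist(name):
    from bench import r
    p,R=cur(); f=r.grab_frame("wrist"); cv2.imwrite(f"pics/{name}.png",f["color"][:,:,::-1])
    H=np.array(f["hand_eye"]); T=np.eye(4);T[:3,:3]=R;T[:3,3]=p; M=T@H
    f["R"]=M[:3,:3].T; f["t"]=-M[:3,:3].T@M[:3,3]
    pickle.dump(f,open(name+".pkl","wb")); return f
E
python3 - <<'E'
from h import *
f=wrist("w1");print(f["intrinsics"][0],f["hand_eye"])
W=cloud(f);z=W[...,2]
for lo,hi in [(.09,.115),(.062,.078),(.05,.064),(.02,.04),(.004,.018)]:
    m=(z>lo)&(z<hi)
    nl,l,st,ce=cv2.connectedComponentsWithStats(m.astype(np.uint8))
    for i in range(1,nl):
        if st[i,4]>100: print(lo,st[i],rect(W[l==i]),np.median(W[l==i],0).round(4))
E
```

```text
t 2.1 p [ 0.5195 -0.0724  0.3991] yaw -10.61 zax [-0.0083 -0.0039 -1.    ] F [ 0.8  -0.32  0.08] w 0.0855
[417.27810378   0.         317.06008151] [[ 9.99999651e-01  5.74502208e-04  6.06262442e-04  1.15444494e-03]
 [-7.34949732e-04  9.50104231e-01  3.11931739e-01 -7.98271481e-02]
 [-3.96807038e-04 -3.11932076e-01  9.50104322e-01  2.87534142e-02]
 [ 0.00000000e+00  0.00000000e+00  0.00000000e+00  1.00000000e+00]]
0.09 [321 319  22  30 534] (array([ 513.5, -156.5]), array([15.3, 15.3]), 60.56) [ 0.5138 -0.1533  0.106 ]
0.062 [  287   206   141   132 14119] (array([ 539.8, -125.9]), array([107.8, 109.3]), 58.55) [ 0.5412 -0.121   0.0718]
0.05 [ 306   90   92  107 3122] (array([552.5, -30.1]), array([76., 64.]), 82.18) [ 0.5565 -0.0038  0.0605]
0.05 [371 205  47  31 554] (array([580.9, -85.2]), array([18.1, 44.4]), 47.42) [ 0.5856 -0.0872  0.0562]
0.05 [290 209  45  37 610] (array([506.8, -78.4]), array([44.8, 20.3]), 31.1) [ 0.5048 -0.0774  0.0562]
0.02 [ 302    0   90   94 7974] (array([562.1,  39.5]), array([63.6, 64.2]), 82.26) [0.5618 0.0404 0.032 ]
0.02 [ 620  100   20  231 3001] (
[... 587 characters left out ...]
44) [ 0.4122 -0.3065  0.0251]
0.004 [ 260    0   53  312 8995] (array([500.2, -47.7]), array([263.9,  34.2]), 82.26) [0.5069 0.0032 0.0138]
0.004 [ 391    0   45  247 7372] (array([603.8, -34. ]), array([198.2,  35.2]), 81.33) [ 0.606  -0.0065  0.0139]
0.004 [ 610   97   30  221 1955] (array([ 777.8, -138.4]), array([199.3,  17.9]), 85.66) [ 0.777  -0.1245  0.0124]
0.004 [ 152  298   68   67 1356] (array([ 361.8, -185.8]), array([62.9, 59.9]), 62.64) [ 0.3717 -0.1697  0.0058]
0.004 [ 253  402   71   57 2523] (array([ 439.5, -328. ]), array([60.7, 78.1]), 0.44) [ 0.4396 -0.3193  0.0057]
0.004 [180 434  39  43 337] (array([ 335.2, -336.2]), array([ 3.3, 64.5]), 25.28) [ 0.3385 -0.3428  0.009 ]
```

View pics/w1.png

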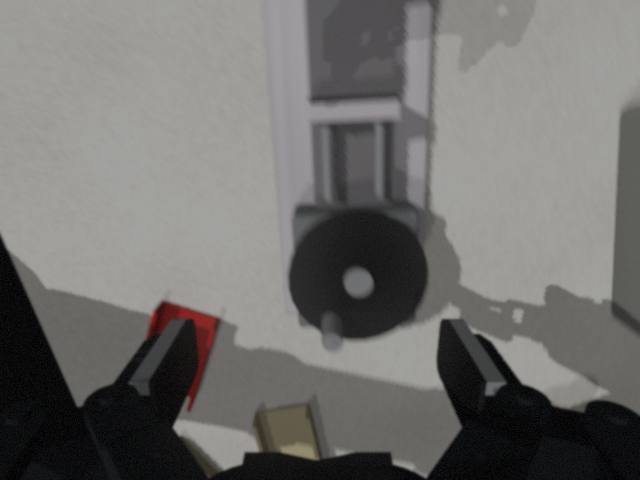

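```bash
python3 - <<'E'
from h import *
p,R=cur()
plan(p,R,[((.5125,-.1565,.33),down(-7.8),5),((.5125,-.1565,.25),down(-7.8),5)])
E
```

```text
t 2.15 p [ 0.5207 -0.0784  0.3998] yaw -11.19 zax [-0.0054 -0.0081 -1.    ] F [ 2.07 -4.99  0.97] w 0.0856
[[0.012, 0.129, 0.117], [0.011, 0.13, 0.117], [0.009, 0.13, 0.117], [0.008, 0.13, 0.117], [0.006, 0.131, 0.116], [0.0, 0.0, 0.133], [0.0, 0.0, 0.134], [0.0, 0.0, 0.133], [0.0, 0.0, 0.134], [-0.001, 0.0, 0.133]]
[[0.001, 0.0, -0.006], [0.001, 0.0, -0.006], [0.001, 0.001, -0.005], [0.001, 0.0, -0.006], [0.0, 0.001, -0.005], [0.0, 0.0, 0.0], [0.0, 0.0, 0.0], [0.0, 0.0, 0.0], [0.0, 0.0, 0.0], [0.0, 0.0, 0.0]]
10 [ 0.51244994 -0.15651543  0.25001213]
```

Emit:
apply_moves(
  dp=[
    [0.01, 0.13, 0.117],
    [0.01, 0.13, 0.117],
    [0.01, 0.13, 0.117],
    [0.01, 0.13, 0.117],
    [0.005, 0.1, 0.1],
    [0, 0, 0],
    [0, 0, 0],
  ],
  twist=[
    [0.001, 0, -0.006],
    [0.001, 0, -0.006],
    [0.001, 0, -0.006],
    [0.001, 0, -0.006],
    [0, 0, -0.003],
    [0, 0, 0],
    [0, 0, 0],
  ],
  jaw=[0, 0, 0, 0, 0, 0, 0],
)

```text
clock: 2.85
tcp_pos: [0.5123, -0.157, 0.3285]
orientation: [3.133, -0.221, -0.01]
contact_force: [0.6, -0.2, 0.4]
grip_width: 0.085
```

```bash
python3 - <<'E'
from h import *
f=wrist("w2")
W=cloud(f);z=W[...,2]
for lo,hi in [(.09,.115),(.062,.078)]:
    m=(z>lo)&(z<hi)
    nl,l,st,ce=cv2.connectedComponentsWithStats(m.astype(np.uint8))
    for i in range(1,nl):
        if st[i,4]>100: print(lo,st[i],rect(W[l==i]),np.median(W[l==i],0).round(4))
p,R=cur()
plan(p,R,[((.5125,-.1565,.25),down(-7.8),6)])
E
```

```text
t 2.85 p [ 0.5123 -0.157   0.3285] yaw -8.05 zax [-6.3e-03 -5.0e-04 -1.0e+00] F [ 0.57 -0.22  0.38] w 0.085
0.09 [304 245  31  40 985] (array([ 513.3, -156.8]), array([15.4, 15.5]), 34.54) [ 0.5134 -0.1544  0.1064]
0.062 [  260    86   198   195 29175] (array([ 539.6, -126.2]), array([107.5, 109.1]), 57.36) [ 0.5409 -0.1212  0.072 ]
t 2.9 p [ 0.5123 -0.1569  0.3286] yaw -8.03 zax [-6.2e-03 -5.0e-04 -1.0e+00] F [ 0.11  0.16 -0.06] w 0.0855
[[0.001, -0.001, 0.109], [0.001, -0.001, 0.109], [0.001, -0.001, 0.109], [0.0, 0.0, 0.109], [0.0, -0.001, 0.109], [0.001, 0.0, 0.11]]
[[0.0, 0.0, 0.0], [0.0, 0.001, 0.0], [0.0, 0.0, 0.0], [0.0, 0.001, -0.001], [0.0, 0.0, 0.0], [0.001, 0.001, -0.001]]
6 [ 0.51250248 -0.15652729  0.24998686]
```

View pics/w2.png

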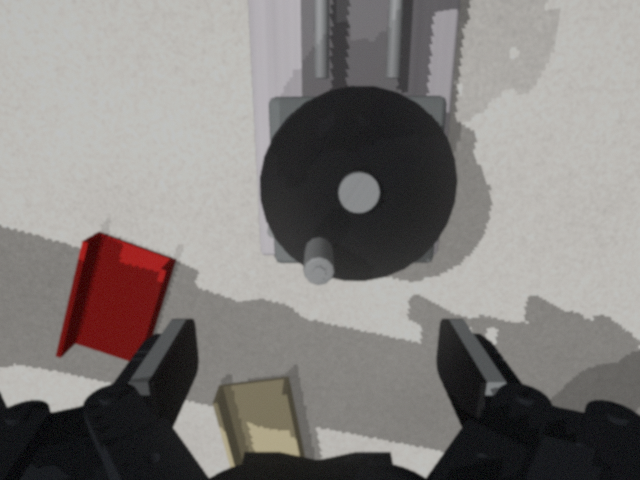

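Emit:
apply_moves(
  dp=[
    [0.001, 0, 0.109],
    [0.001, 0, 0.109],
    [0.001, 0, 0.109],
    [0, 0, 0.109],
    [0, 0, 0.109],
    [0, 0, 0.1],
    [0, 0, 0],
    [0, 0, 0],
    [0, 0, 0],
    [0, 0, 0],
    [0, 0, 0],
    [0, 0, 0],
    [0, 0, 0],
  ],
  twist=[
    [0, 0.001, 0],
    [0, 0.001, 0],
    [0, 0.001, 0],
    [0, 0, 0],
    [0, 0, 0],
    [0, 0, 0],
    [0, 0, 0],
    [0, 0, 0],
    [0, 0, 0],
    [0, 0, 0],
    [0, 0, 0],
    [0, 0, 0],
    [0, 0, 0],
  ],
  jaw=[0, 0, 0, 0, 0, 60, 150, 255, 255, 255, 255, 255, 255],
  grip_force=30,
)

```text
clock: 4.2
tcp_pos: [0.5137, -0.1533, 0.2454]
orientation: [3.134, -0.211, 0.004]
contact_force: [1.1, -0.4, -4.2]
grip_width: 0.0147
```

```bash
cat >> h.py <<'E'
def circ(c,z,yaw,a0,a1,n,rad=.040):
    p,R=cur(); plan(p,R,[((c[0]+rad*np.cos(np.radians(a)),c[1]+rad*np.sin(np.radians(a)),z),down(yaw),1) for a in np.linspace(a0,a1,n+1)[1:]])
E
python3 - <<'E'
from h import *
wrist("w3")
p,R=cur()
d=p[:2]-np.array([.539,-.1262]);print(np.hypot(*d),np.degrees(np.arctan2(d[1],d[0])))
circ((.539,-.1262),p[2],-8,-131,-31,10)
E
```

```text
t 4.2 p [ 0.5137 -0.1533  0.2454] yaw -7.72 zax [ 2.5e-03 -4.0e-04 -1.0e+00] F [ 1.14 -0.4  -4.24] w 0.0147
t 4.25 p [ 0.5137 -0.1533  0.2454] yaw -7.72 zax [ 2.5e-03 -3.0e-04 -1.0e+00] F [ 1.32 -0.03 -5.58] w 0.0153
0.03706040014007097 -133.08104052520224
t 4.25 p [ 0.5137 -0.1533  0.2454] yaw -7.72 zax [ 2.5e-03 -3.0e-04 -1.0e+00] F [ 1.32 -0.03 -5.58] w 0.0153
[[0.047, 0.054, 0.0], [0.055, 0.018, 0.0], [0.058, 0.008, 0.0], [0.058, -0.002, 0.0], [0.057, -0.012, 0.0], [0.054, -0.021, 0.0], [0.049, -0.031, 0.0], [0.043, -0.039, 0.0], [0.036, -0.046, 0.0], [0.027, -0.051, 0.0]]
[[0.0, -0.001, 0.002], [0.0, 0.0, 0.0], [0.0, 0.0, 0.0], [0.0, 0.0, 0.0], [0.0, 0.0, 0.0], [0.0, 0.0, 0.0], [0.0, 0.0, 0.0], [0.0, 0.0, 0.0], [0.0, 0.0, 0.0], [0.0, 0.0, 0.0]]
10 [ 0.57326392 -0.14678832  0.24542381]
```

View pics/w3.png

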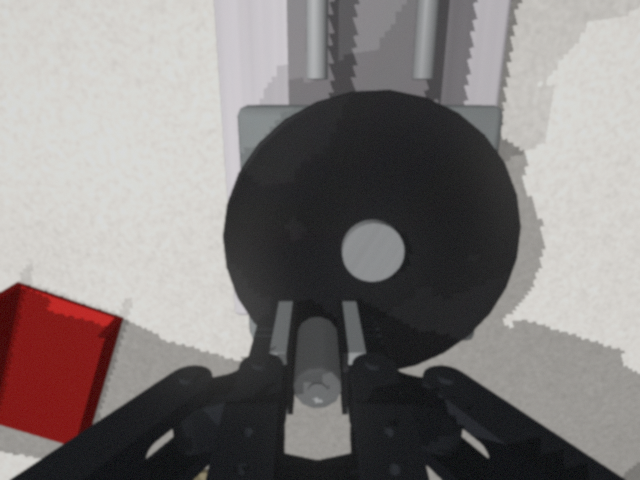

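```bash
python3 - <<'E'
from h import *
circ((.5395,-.1235),.2462,-8,-131,-31,10)
E
```

```text
t 4.25 p [ 0.5137 -0.1533  0.2454] yaw -7.72 zax [ 2.5e-03 -3.0e-04 -1.0e+00] F [ 1.32 -0.03 -5.58] w 0.0153
[[0.048, 0.031, -0.007], [0.055, 0.018, 0.0], [0.058, 0.009, 0.0], [0.058, -0.002, 0.0], [0.057, -0.012, 0.0], [0.054, -0.022, 0.0], [0.049, -0.031, 0.0], [0.043, -0.039, 0.001], [0.036, -0.045, 0.0], [0.027, -0.052, 0.0]]
[[0.0, -0.001, 0.002], [0.0, 0.0, 0.0], [0.0, 0.0, 0.0], [0.0, 0.0, 0.0], [0.0, 0.0, 0.0], [0.0, 0.0, 0.0], [0.0, 0.0, 0.0], [0.0, 0.0, 0.0], [0.0, 0.0, 0.0], [0.0, 0.0, 0.0]]
10 [ 0.57375135 -0.14406915  0.24614415]
```

Emit:
apply_moves(
  dp=[
    [0.048, 0.031, -0.005],
    [0.055, 0.018, 0],
    [0.058, 0.009, 0],
    [0.058, -0.002, 0],
    [0.057, -0.012, 0],
  ],
  twist=[
    [0, 0, 0],
    [0, 0, 0],
    [0, 0, 0],
    [0, 0, 0],
    [0, 0, 0],
  ],
  jaw=[255, 255, 255, 255, 255],
)

```text
clock: 4.75
tcp_pos: [0.547, -0.1617, 0.2453]
orientation: [-3.13, 0.209, 0.004]
contact_force: [-3.2, 4.5, -0.4]
grip_width: 0.0152
```

```bash
python3 - <<'E'
from h import *
p,R=cur()
d=p[:2]-np.array([.5395,-.1235]);a=np.degrees(np.arctan2(d[1],d[0]));print(np.hypot(*d),a)
circ((.5395,-.1235),.2462,-8,a,a+110,11)
E
```

```text
t 4.75 p [ 0.547  -0.1617  0.2453] yaw -7.66 zax [-0.0025  0.0046 -1.    ] F [-3.18  4.52 -0.37] w 0.0152
0.038940990273475105 -78.9514022194802
t 4.75 p [ 0.547  -0.1617  0.2453] yaw -7.66 zax [-0.0025  0.0046 -1.    ] F [-3.18  4.52 -0.37] w 0.0152
[[0.056, -0.015, -0.007], [0.048, -0.033, -0.001], [0.042, -0.04, 0.0], [0.034, -0.047, 0.0], [0.025, -0.052, 0.0], [0.016, -0.056, 0.0], [0.006, -0.058, 0.0], [-0.004, -0.058, 0.0], [-0.014, -0.056, 0.0], [-0.024, -0.053, 0.0], [-0.032, -0.048, 0.0]]
[[-0.002, 0.001, 0.003], [0.0, 0.0, 0.0], [0.0, 0.0, 0.0], [0.0, 0.0, 0.0], [0.0, 0.0, 0.0], [0.0, 0.0, 0.0], [0.0, 0.0, 0.0], [0.0, 0.0, 0.0], [0.0, 0.0, 0.0], [0.0, 0.0, 0.0], [0.0, 0.0, 0.0]]
11 [ 0.57377421 -0.10292473  0.24624868]
```

Emit:
apply_moves(
  dp=[
    [0.056, -0.018, -0.005],
    [0.048, -0.033, 0],
    [0.042, -0.04, 0],
    [0.034, -0.047, 0],
    [0.025, -0.052, 0],
    [0.016, -0.056, 0],
    [0.006, -0.058, 0],
    [-0.004, -0.058, 0],
    [-0.014, -0.056, 0],
  ],
  twist=[
    [-0.002, 0.001, 0],
    [0, 0, 0],
    [0, 0, 0],
    [0, 0, 0],
    [0, 0, 0],
    [0, 0, 0],
    [0, 0, 0],
    [0, 0, 0],
    [0, 0, 0],
  ],
  jaw=[255, 255, 255, 255, 255, 255, 255, 255, 255],
)

```text
clock: 5.65
tcp_pos: [0.5797, -0.1156, 0.2453]
orientation: [3.132, -0.215, -0.014]
contact_force: [-3.1, -2.1, -3.0]
grip_width: 0.015
```

```bash
cat > st.py <<'E'
import sys
from h import *
p,R=cur()
d=p[:2]-np.array([.5395,-.1235]);a=np.degrees(np.arctan2(d[1],d[0]));print(np.hypot(*d),a)
circ((.5395,-.1235),.2462,-8,a,a+float(sys.argv[1]),int(sys.argv[2]))
E
python3 st.py 120 12
```

```text
t 5.65 p [ 0.5797 -0.1156  0.2453] yaw -7.86 zax [-0.0092 -0.002  -1.    ] F [-3.07 -2.06 -3.04] w 0.015
0.04096562940474679 11.142655113208242
t 5.65 p [ 0.5797 -0.1156  0.2453] yaw -7.86 zax [-0.0092 -0.002  -1.    ] F [-3.07 -2.06 -3.04] w 0.015
[[-0.031, -0.05, -0.007], [-0.033, -0.049, 0.0], [-0.04, -0.041, 0.0], [-0.047, -0.034, 0.0], [-0.053, -0.026, 0.0], [-0.056, -0.016, 0.0], [-0.057, -0.005, 0.0], [-0.058, 0.004, 0.0], [-0.057, 0.014, 0.0], [-0.053, 0.024, 0.0], [-0.048, 0.032, 0.0], [-0.042, 0.041, 0.0]]
[[0.002, 0.004, 0.001], [0.0, 0.0, 0.0], [0.0, 0.0, 0.0], [0.0, 0.0, 0.0], [0.0, 0.0, 0.0], [0.0, 0.0, 0.0], [0.0, 0.0, 0.0], [0.0, 0.0, 0.0], [0.0, 0.0, 0.0], [0.0, 0.0, 0.0], [0.0, 0.0, 0.0], [0.0, 0.0, 0.0]]
12 [ 0.51312244 -0.0934095   0.24622455]
```

Emit:
apply_moves(
  dp=[
    [-0.031, -0.05, -0.007],
    [-0.033, -0.049, 0],
    [-0.04, -0.041, 0],
    [-0.047, -0.034, 0],
    [-0.053, -0.026, 0],
    [-0.056, -0.016, 0],
    [-0.057, -0.005, 0],
    [-0.058, 0.004, 0],
    [-0.057, 0.014, 0],
    [-0.053, 0.024, 0],
    [-0.048, 0.032, 0],
  ],
  twist=[
    [0.002, 0.003, 0],
    [0, 0, 0],
    [0, 0, 0],
    [0, 0, 0],
    [0, 0, 0],
    [0, 0, 0],
    [0, 0, 0],
    [0, 0, 0],
    [0, 0, 0],
    [0, 0, 0],
    [0, 0, 0],
  ],
  jaw=[255, 255, 255, 255, 255, 255, 255, 255, 255, 255, 255],
)

```text
clock: 6.75
tcp_pos: [0.5154, -0.0876, 0.2455]
orientation: [3.131, -0.215, 0.009]
contact_force: [5.5, -5.7, -14.1]
grip_width: 0.0148
```

```bash
python3 st.py 120 12
```

```text
t 6.75 p [ 0.5154 -0.0876  0.2455] yaw -7.84 zax [ 0.0056 -0.0039 -1.    ] F [  5.5   -5.69 -14.12] w 0.0148
0.043231535454891536 123.84960371857123
t 6.75 p [ 0.5154 -0.0876  0.2455] yaw -7.84 zax [ 0.0056 -0.0039 -1.    ] F [  5.5   -5.69 -14.12] w 0.0148
[[-0.022, 0.062, -0.006], [-0.032, 0.049, 0.0], [-0.023, 0.053, 0.0], [-0.013, 0.057, 0.0], [-0.003, 0.058, 0.001], [0.007, 0.058, 0.0], [0.017, 0.055, 0.0], [0.026, 0.052, 0.0], [0.035, 0.047, 0.0], [0.042, 0.039, 0.0], [0.049, 0.032, 0.0], [0.053, 0.023, 0.0]]
[[0.001, -0.003, 0.001], [0.0, 0.0, 0.0], [0.0, 0.0, 0.0], [0.0, 0.0, 0.0], [0.0, 0.0, 0.0], [0.0, 0.0, 0.0], [0.0, 0.0, 0.0], [0.0, 0.0, 0.0], [0.0, 0.0, 0.0], [0.0, 0.0, 0.0], [0.0, 0.0, 0.0], [0.0, 0.0, 0.0]]
12 [ 0.52187132 -0.15938466  0.24617301]
```

Emit:
apply_moves(
  dp=[
    [-0.022, 0.062, 0.001],
    [-0.032, 0.049, 0],
    [-0.023, 0.053, 0],
    [-0.013, 0.057, 0],
    [-0.003, 0.058, 0],
    [0.007, 0.058, 0],
    [0.017, 0.055, 0],
    [0.026, 0.052, 0],
    [0.035, 0.047, 0],
    [0.042, 0.039, 0],
    [0.049, 0.032, 0],
  ],
  twist=[
    [0.001, -0.003, 0],
    [0, 0, 0],
    [0, 0, 0],
    [0, 0, 0],
    [0, 0, 0],
    [0, 0, 0],
    [0, 0, 0],
    [0, 0, 0],
    [0, 0, 0],
    [0, 0, 0],
    [0, 0, 0],
  ],
  jaw=[255, 255, 255, 255, 255, 255, 255, 255, 255, 255, 255],
)

```text
clock: 7.85
tcp_pos: [0.5166, -0.1565, 0.2454]
orientation: [-3.127, 0.208, 0.002]
contact_force: [2.2, 5.8, -6.7]
grip_width: 0.015
```

```bash
sed -i 's/.2462/p[2]/' st.py; python3 st.py 40 4
```

```text
t 7.85 p [ 0.5166 -0.1565  0.2454] yaw -7.59 zax [-7.0e-04  7.8e-03 -1.0e+00] F [ 2.24  5.82 -6.75] w 0.015
0.04014461650765046 -124.70669050737945
t 7.85 p [ 0.5166 -0.1565  0.2454] yaw -7.59 zax [-7.0e-04  7.8e-03 -1.0e+00] F [ 2.24  5.82 -6.75] w 0.015
[[0.054, 0.021, 0.0], [0.057, 0.012, 0.0], [0.058, 0.001, 0.0], [0.058, -0.008, 0.0]]
[[-0.004, 0.001, 0.003], [0.0, 0.0, 0.0], [0.0, 0.0, 0.0], [0.0, 0.0, 0.0]]
4 [ 0.54320988 -0.16332362  0.2453826 ]
```

Emit:
apply_moves(
  dp=[
    [0.054, 0.021, 0],
    [0.057, 0.012, 0],
    [0.056, 0.001, 0],
    [0.02, -0.003, 0],
    [0, 0, 0],
  ],
  twist=[
    [-0.003, 0.001, 0],
    [0, 0, 0],
    [0, 0, 0],
    [0, 0, 0],
    [0, 0, 0],
  ],
  jaw=[255, 255, 255, 255, 255],
)

```text
clock: 8.35
tcp_pos: [0.5406, -0.1626, 0.2454]
orientation: [-3.13, 0.205, 0.005]
contact_force: [-0.8, 4.3, -2.6]
grip_width: 0.0151
```

```bash
python3 st.py 20 4
```

```text
t 8.35 p [ 0.5406 -0.1626  0.2454] yaw -7.51 zax [-0.0029  0.0054 -1.    ] F [-0.8   4.28 -2.6 ] w 0.0151
0.03912520520911582 -88.38963350839596
t 8.35 p [ 0.5406 -0.1626  0.2454] yaw -7.51 zax [-0.0029  0.0054 -1.    ] F [-0.8   4.28 -2.6 ] w 0.0151
[[0.03, 0.001, 0.0], [0.027, -0.008, 0.0], [0.027, -0.011, 0.0], [0.026, -0.013, 0.0]]
[[-0.002, 0.002, 0.004], [0.0, 0.0, 0.0], [0.0, 0.0, 0.0], [0.0, 0.0, 0.0]]
4 [ 0.55419355 -0.16073122  0.24536425]
```

Emit:
apply_moves(
  dp=[
    [0.025, -0.003, 0],
    [0.025, -0.003, 0],
    [0, 0, 0],
  ],
  twist=[
    [0, 0, 0],
    [0, 0, 0],
    [0, 0, 0],
  ],
  jaw=[255, 255, 255],
)

```text
clock: 8.65
tcp_pos: [0.5435, -0.163, 0.2454]
orientation: [-3.127, 0.208, 0.019]
contact_force: [1.9, 4.8, -4.6]
grip_width: 0.0151
```

```bash
python3 - <<'E'
from h import *
f=wrist("w4"); W=cloud(f);z=W[...,2]
p,R=cur()
from bench import r
g=r.grab_frame("scene");cv2.imwrite("pics/s4.png",g["color"][:,:,::-1])
W=cloud(g);z=W[...,2];x=W[...,0];y=W[...,1]
m=(x>.4)&(x<.75)&(y<.25)&(y>-.25)&(z>.05)&(z<.064)
nl,l,st,ce=cv2.connectedComponentsWithStats(m.astype(np.uint8))
for i in range(1,nl):
    if st[i,4]>15: print(st[i],rect(W[l==i]))
E
```

```text
t 8.65 p [ 0.5435 -0.163   0.2454] yaw -7.6 zax [-0.0115  0.0086 -0.9999] F [ 1.92  4.81 -4.58] w 0.0151
t 8.7 p [ 0.5435 -0.163   0.2454] yaw -7.6 zax [-0.0112  0.0084 -0.9999] F [-1.48  4.92 -0.61] w 0.015
[391 230  19  31 297] (array([575.1, 135.5]), array([22.2, 78.3]), 81.94)
[376 236  15  27 178] (array([569.5,  97.5]), array([15.2, 66.4]), 80.99)
[313 251  15  27 222] (array([550.4, -45.1]), array([17.5, 66.8]), 81.65)
[292 277  19  17  99] (array([588.6, -97.8]), array([19.4, 53.2]), 25.96)
[262 286  21  14 116] (array([ 576.9, -170.6]), array([50.4, 25. ]), 40.16)
```

View pics/w4.png

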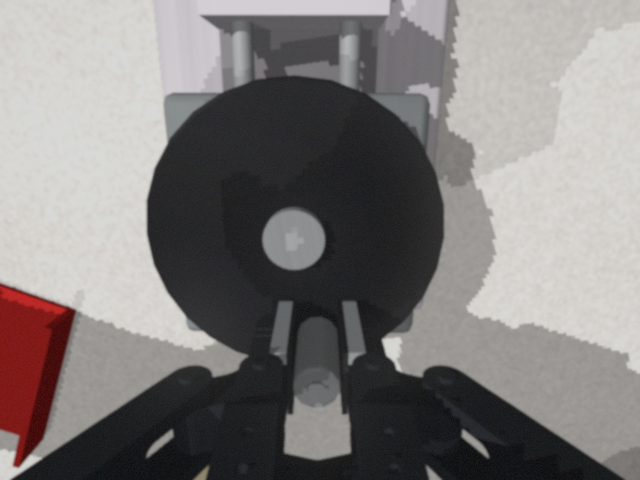

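View pics/s4.png

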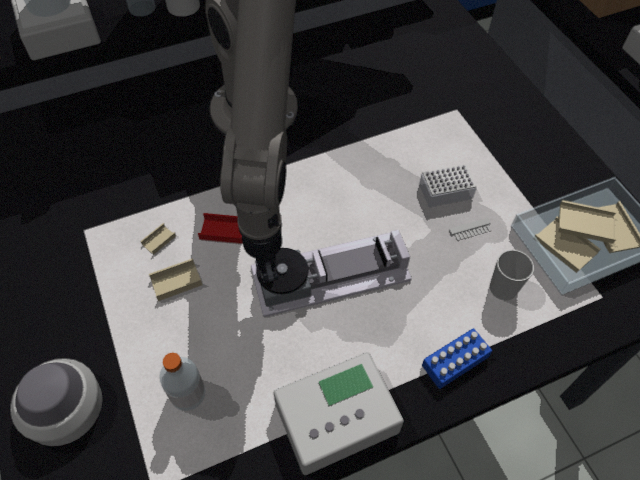

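Emit:
apply_moves(
  dp=[
    [0, 0, 0],
    [0, 0, 0],
    [0, 0, 0],
    [0, 0, -0.05],
    [0, 0, -0.2],
    [0, 0, -0.3],
    [0, 0, -0.2],
    [0, 0, 0],
  ],
  twist=[
    [0, 0, 0],
    [0, 0, 0],
    [0, 0, 0],
    [0, 0, 0],
    [0, 0, 0],
    [0, 0, 0],
    [0, 0, 0],
    [0, 0, 0],
  ],
  jaw=[180, 60, 0, 0, 0, 0, 0, 0],
)

```text
clock: 9.55
tcp_pos: [0.5449, -0.1692, 0.3422]
orientation: [3.133, -0.217, -0.007]
contact_force: [0.2, 1.5, -1.1]
grip_width: 0.0854
```

```bash
python3 - <<'E'
from h import *
p,R=cur()
plan(p,R,[((.4395,-.40,.36),down(0.5),7)])
E
```

```text
t 9.55 p [ 0.5449 -0.1692  0.3422] yaw -7.93 zax [-4.5e-03 -4.0e-04 -1.0e+00] F [ 0.25  1.46 -1.08] w 0.0854
[[-0.086, 0.289, -0.021], [-0.093, 0.288, -0.02], [-0.098, 0.286, -0.021], [-0.105, 0.283, -0.02], [-0.11, 0.281, -0.021], [-0.116, 0.279, -0.021], [-0.122, 0.277, -0.021]]
[[0.0, 0.0, -0.01], [0.0, 0.0, -0.01], [0.0, 0.0, -0.01], [0.0, 0.001, -0.01], [0.0, 0.0, -0.01], [0.0, 0.001, -0.01], [0.0, 0.0, -0.01]]
7 [ 0.43953144 -0.40005634  0.36004434]
```

Emit:
apply_moves(
  dp=[
    [-0.086, 0.289, -0.02],
    [-0.093, 0.288, -0.02],
    [-0.098, 0.286, -0.02],
    [-0.105, 0.283, -0.02],
    [-0.11, 0.281, -0.02],
    [-0.116, 0.279, -0.02],
    [-0.08, 0.16, -0.01],
    [0, 0, 0],
    [0, 0, 0],
  ],
  twist=[
    [0, 0, -0.01],
    [0, 0, -0.01],
    [0, 0, -0.01],
    [0, 0, -0.01],
    [0, 0.001, -0.01],
    [0, 0.001, -0.01],
    [0, 0, -0.01],
    [0, 0, 0],
    [0, 0, 0],
  ],
  jaw=[0, 0, 0, 0, 0, 0, 0, 0, 0],
)

```text
clock: 10.45
tcp_pos: [0.4416, -0.3941, 0.357]
orientation: [3.139, 0.026, 0.001]
contact_force: [-0.1, 0.3, -0.4]
grip_width: 0.0857
```

```bash
python3 - <<'E'
from h import *
f=wrist("w5"); W=cloud(f);z=W[...,2]
for lo,hi in [(.02,.03),(.004,.018),(.004,.03),(.09,.115)]:
    m=(z>lo)&(z<hi)
    nl,l,st,ce=cv2.connectedComponentsWithStats(m.astype(np.uint8))
    for i in range(1,nl):
        if st[i,4]>100: print(lo,st[i],rect(W[l==i]),np.median(W[l==i],0).round(4))
p,R=cur()
E
```

```text
t 10.45 p [ 0.4416 -0.3941  0.357 ] yaw 0.93 zax [ 7.0e-04 -2.4e-03 -1.0e+00] F [-0.15  0.33 -0.42] w 0.0857
0.02 [173   0  15  15 140] (array([ 352.2, -256.5]), array([9.8, 4.3]), 58.2) [ 0.3522 -0.2572  0.0252]
0.02 [269  64  10 145 936] (array([ 411.2, -340.6]), array([ 4.3, 99.2]), 0.55) [ 0.4114 -0.3365  0.0258]
0.02 [347  65  11 145 904] (array([ 467.1, -340.2]), array([ 4.2, 99.2]), 0.56) [ 0.4669 -0.3363  0.0258]
0.02 [597 169  43  83 675] (array([ 666.2, -387.4]), array([62.3, 19.8]), 84.52) [ 0.6606 -0.3814  0.0253]
0.02 [522 381  52  22 187] (array([ 646.9, -548.8]), array([ 4.6, 46.2]), 70.71) [ 0.643  -0.5459  0.0243]
0.02 [423 403  32  63 327] (array([ 551.6, -600.3]), array([71.5, 10.3]), 73.83) [ 0.5518 -0.5866  0.0251]
0.004 [158   0  19  10 108] (array([ 338.1, -253.1]), array([12.7,  5.8]), 0.37) [ 0.3392 -0.2519  0.0058]
0.004 [183   0  15  20 144] (array([ 354.7, -255.7]), array([13.4,  1.2]), 59.2) [ 0.3543 -0.2559  0.011 ]
0.004 [ 276   64   76  141 9758] (array([ 439.2, -340.3]), array([ 52.9, 102.8]), 0.93) [ 0.4389 -0.3365  0.0059]
0.004 [  96   88  103  112
[... 486 characters left out ...]
0.63) [ 0.3521 -0.2553  0.013 ]
0.004 [  268    63    92   147 11705] (array([ 439.2, -341.1]), array([104.7,  67. ]), 89.85) [ 0.4388 -0.3365  0.0061]
0.004 [  96   88  103  112 4963] (array([ 314.5, -347.8]), array([49.5, 70.2]), 25.96) [ 0.3145 -0.3458  0.0054]
0.004 [ 586  164   54   88 1709] (array([ 669.1, -384.9]), array([65.7, 25.7]), 77.8) [ 0.6611 -0.3804  0.0175]
0.004 [515 372  59  31 451] (array([ 647.7, -550.1]), array([ 6.3, 48.5]), 70.13) [ 0.6414 -0.5462  0.0179]
0.004 [421 394  34  72 777] (array([ 552. , -600.4]), array([71.5, 11.2]), 73.88) [ 0.5531 -0.5865  0.0183]
t 10.5 p [ 0.4416 -0.3939  0.357 ] yaw 0.96 zax [ 4.0e-04 -2.7e-03 -1.0e+00] F [-1.07 -0.58 -0.29] w 0.0852
```

View pics/w5.png

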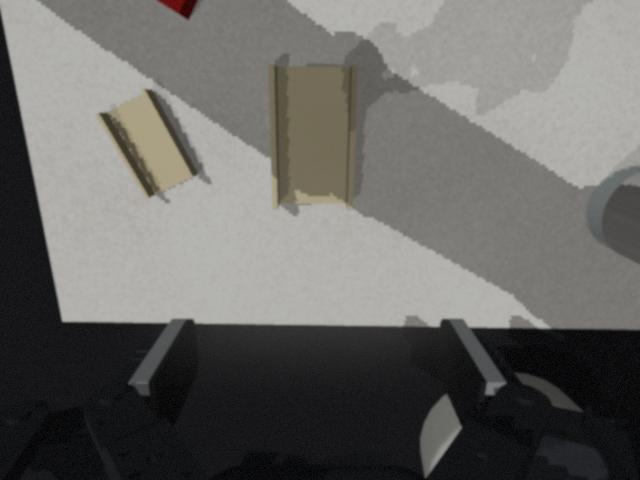

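```bash
python3 - <<'E'
from h import *
p,R=cur()
plan(p,R,[((.4392,-.3404,.26),down(0.55),5),((.4392,-.3404,.178),down(0.55),5)])
E
```

```text
t 10.5 p [ 0.4416 -0.3939  0.357 ] yaw 0.96 zax [ 4.0e-04 -2.7e-03 -1.0e+00] F [-1.07 -0.58 -0.29] w 0.0852
[[-0.003, -0.09, 0.161], [-0.003, -0.09, 0.162], [-0.003, -0.09, 0.161], [-0.003, -0.089, 0.162], [-0.002, -0.089, 0.162], [0.0, 0.0, 0.137], [0.0, 0.0, 0.136], [0.0, 0.0, 0.137], [0.0, 0.0, 0.136], [-0.001, -0.001, 0.137]]
[[0.0, 0.0, 0.001], [0.0, 0.0, 0.001], [0.0, 0.0, 0.0], [0.001, 0.0, 0.001], [0.0, 0.0, 0.0], [0.0, 0.0, 0.0], [0.0, 0.0, 0.0], [0.0, 0.0, 0.0], [0.0, 0.0, 0.0], [0.0, 0.0, 0.0]]
10 [ 0.43915985 -0.34035985  0.17799709]
```

Emit:
apply_moves(
  dp=[
    [-0.003, -0.09, 0.16],
    [-0.003, -0.09, 0.16],
    [-0.003, -0.09, 0.16],
    [-0.003, -0.09, 0.16],
    [-0.002, -0.08, 0.15],
    [0, 0, 0.12],
    [0, 0, 0.1],
    [0, 0, 0.1],
    [0, 0, 0.05],
    [0, 0, 0],
  ],
  twist=[
    [0, 0, 0.001],
    [0, 0, 0.001],
    [0, 0, 0],
    [0.001, 0, 0.001],
    [0, 0, 0],
    [0, 0, 0],
    [0, 0, 0],
    [0, 0, 0],
    [0, 0, 0],
    [0, 0, 0],
  ],
  jaw=[0, 0, 0, 0, 0, 0, 0, 0, 0, 0],
)

```text
clock: 11.5
tcp_pos: [0.4468, -0.3306, 0.2109]
orientation: [-3.14, -0.039, -0.006]
contact_force: [0.3, -0.1, -0.4]
grip_width: 0.0854
```

```bash
python3 - <<'E'
from h import *
p,R=cur()
plan(p,R,[((.4392,-.3404,.174),down(0.55),3)])
E
```

```text
t 11.5 p [ 0.4468 -0.3306  0.2109] yaw 1.42 zax [ 0.0039  0.0016 -1.    ] F [ 0.31 -0.12 -0.36] w 0.0854
[[-0.022, 0.027, 0.102], [-0.022, 0.027, 0.103], [-0.022, 0.027, 0.103]]
[[0.0, -0.001, 0.002], [0.0, 0.0, 0.003], [-0.001, -0.001, 0.002]]
3 [ 0.43919191 -0.34038058  0.17394883]
```

Emit:
apply_moves(
  dp=[
    [-0.033, 0.04, 0.05],
    [-0.03, 0.04, 0.08],
    [0, 0, 0.08],
    [0, 0, 0.06],
    [0, 0, 0],
  ],
  twist=[
    [0, -0.001, 0.003],
    [0, -0.001, 0.004],
    [0, 0, 0],
    [0, 0, 0],
    [0, 0, 0],
  ],
  jaw=[0, 0, 0, 0, 0],
)

```text
clock: 12.0
tcp_pos: [0.4386, -0.3432, 0.1769]
orientation: [3.141, 0.01, 0.002]
contact_force: [-0.4, -0.0, 0.3]
grip_width: 0.0853
```

```bash
python3 - <<'E'
from h import *
p,R=cur()
plan(p,R,[((.4392,-.3404,.174),down(0.55),3)])
E
```

```text
t 12.0 p [ 0.4386 -0.3432  0.1769] yaw 0.35 zax [ 1.3e-03 -5.0e-04 -1.0e+00] F [-0.44 -0.05  0.27] w 0.0853
[[0.002, -0.008, 0.008], [0.002, -0.008, 0.008], [0.001, -0.007, 0.008]]
[[0.0, 0.0, -0.001], [0.0, 0.0, 0.0], [0.0, -0.001, -0.001]]
3 [ 0.43917559 -0.34041858  0.17401312]
```

Emit:
apply_moves(
  dp=[
    [0.005, -0.02, 0.015],
    [0, 0, 0],
    [0, 0, 0],
    [0, 0, 0],
    [0, 0, 0],
    [0, 0, 0],
    [0, 0, 0],
  ],
  twist=[
    [0, 0, 0],
    [0, 0, 0],
    [0, 0, 0],
    [0, 0, 0],
    [0, 0, 0],
    [0, 0, 0],
    [0, 0, 0],
  ],
  jaw=[0, 60, 120, 160, 160, 160, 160],
  grip_force=40,
)

```text
clock: 12.7
tcp_pos: [0.4398, -0.3401, 0.1755]
orientation: [3.141, 0.011, 0.003]
contact_force: [0.1, -0.1, -1.4]
grip_width: 0.0593
```

```bash
python3 - <<'E'
from h import *
wrist("w6")
E
```

```text
t 12.7 p [ 0.4398 -0.3401  0.1755] yaw 0.42 zax [ 2.1e-03 -4.0e-04 -1.0e+00] F [ 0.14 -0.09 -1.44] w 0.0593
```

View pics/w6.png

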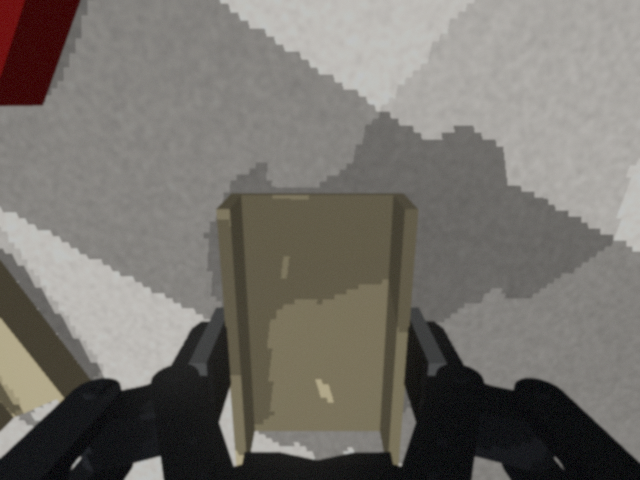

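```bash
python3 - <<'E'
from h import *
p,R=cur()
plan(p,R,[((.4398,-.3401,.325),down(0.42),5),((.5612,.032,.325),down(-7.8),13)])
E
```

```text
t 12.75 p [ 0.4398 -0.3401  0.1755] yaw 0.42 zax [ 2.1e-03 -4.0e-04 -1.0e+00] F [ 0.08 -0.86 -1.44] w 0.0593
[[0.001, 0.0, -0.249], [0.0, 0.0, -0.249], [0.001, 0.0, -0.249], [0.0, 0.0, -0.249], [0.001, 0.001, -0.25], [0.08, -0.238, 0.0], [0.077, -0.239, 0.0], [0.074, -0.24, 0.0], [0.072, -0.24, 0.0], [0.07, -0.241, 0.0], [0.067, -0.242, 0.0], [0.064, -0.242, 0.0], [0.062, -0.243, 0.0], [0.059, -0.244, 0.0], [0.056, -0.245, 0.0], [0.053, -0.245, 0.0], [0.051, -0.246, -0.001], [0.047, -0.246, 0.0]]
[[0.0, 0.0, 0.0], [0.0, 0.0, 0.0], [0.0, 0.0, 0.0], [0.0, 0.0, 0.0], [0.0, -0.001, 0.0], [0.0, 0.0, 0.005], [0.0, 0.0, 0.005], [0.0, 0.0, 0.005], [0.0, 0.0, 0.005], [0.0, 0.0, 0.005], [0.0, 0.0, 0.005], [0.0, 0.0, 0.005], [0.0, 0.0, 0.006], [0.0, 0.0, 0.005], [0.0, 0.0, 0.006], [0.0, 0.0, 0.005], [0.0, 0.0, 0.006], [0.0, 0.0, 0.005]]
18 [0.56115038 0.031998   0.32495415]
```

Emit:
apply_moves(
  dp=[
    [0, 0, -0.1],
    [0, 0, -0.25],
    [0, 0, -0.25],
    [0, 0, -0.25],
    [0, 0, -0.25],
    [0, 0, -0.1],
    [0.04, -0.12, 0],
    [0.077, -0.239, 0],
    [0.074, -0.24, 0],
    [0.072, -0.24, 0],
    [0.07, -0.241, 0],
    [0.067, -0.242, 0],
    [0.064, -0.242, 0],
    [0.062, -0.243, 0],
    [0.059, -0.244, 0],
    [0.056, -0.245, 0],
    [0.053, -0.245, 0],
    [0.03, -0.15, 0],
    [0, 0, 0],
    [0, 0, 0],
  ],
  twist=[
    [0, 0, 0],
    [0, 0, 0],
    [0, 0, 0],
    [0, 0, 0],
    [0, 0, 0],
    [0, 0, 0],
    [0, 0, 0.005],
    [0, 0, 0.005],
    [0, 0, 0.005],
    [0, 0, 0.005],
    [0, 0, 0.005],
    [0, 0, 0.006],
    [0, 0, 0.006],
    [0, 0, 0.006],
    [0, 0, 0.006],
    [0, 0, 0.006],
    [0, 0, 0.006],
    [0, 0, 0.006],
    [0, 0, 0],
    [0, 0, 0],
  ],
  jaw=[160, 160, 160, 160, 160, 160, 160, 160, 160, 160, 160, 160, 160, 160, 160, 160, 160, 160, 160, 160],
)

```text
clock: 14.75
tcp_pos: [0.5446, -0.0111, 0.3264]
orientation: [3.133, -0.226, -0.004]
contact_force: [-0.6, -1.0, -0.8]
grip_width: 0.0594
```

```bash
python3 - <<'E'
from h import *
f=wrist("w7"); W=cloud(f);z=W[...,2];p,R=cur()
for lo,hi in [(.052,.066),(.026,.04),(.008,.018),(p[2]-.16,p[2]-.135)]:
    m=(z>lo)&(z<hi)
    nl,l,st,ce=cv2.connectedComponentsWithStats(m.astype(np.uint8))
    for i in range(1,nl):
        if st[i,4]>150: print(round(lo,3),st[i],rect(W[l==i]),np.median(W[l==i],0).round(4))
plan(p,R,[((.5612,.032,.26),down(-7.8),5)])
E
```

```text
t 14.75 p [ 0.5446 -0.0111  0.3264] yaw -8.27 zax [-2.9e-03 -1.0e-04 -1.0e+00] F [-0.6  -0.99 -0.77] w 0.0594
t 14.8 p [ 0.5446 -0.0111  0.3264] yaw -8.29 zax [-2.9e-03  2.0e-04 -1.0e+00] F [ 0.72 -0.13 -1.12] w 0.0589
0.052 [ 272   27  125   29 3395] (array([569.7,  96.9]), array([12.4, 64.3]), 82.25) [0.5698 0.0966 0.0609]
0.026 [276   0  13  28 342] (array([543.8, 118.4]), array([14.2,  7. ]), 81.87) [0.5438 0.1185 0.0319]
0.026 [ 304    0   60   28 1657] (array([572.6, 114.2]), array([14.4, 33.8]), 81.87) [0.5725 0.1143 0.0319]
0.026 [378   0  12  27 287] (array([600.8, 110.3]), array([13.5,  6. ]), 81.45) [0.6008 0.1103 0.0321]
0.026 [  278    57   111   136 14008] (array([563.7,  51.6]), array([79.8, 64.2]), 82.45) [0.564  0.0549 0.0319]
0.008 [ 225    0   58  193 9048] (array([516.8,  73.6]), array([118.5,  31.6]), 82.32) [0.5175 0.0784 0.0139]
0.008 [ 382    0   57  307 9271] (array([609.3,  15.6]), array([206.6,  30.8]), 82.45) [0.6152 0.0592 0.0139]
0.008 [ 622  263   18  179 1261] (array([ 776.9, -158. ]), array([  3.4, 161.1]), 0.31) [ 0.7768 -0.1683  0.0123]
0.166 [ 173  200   79  265 6747] (array([511.4,  -5.6]), array([99.5, 17.8]), 81.76) [0.5174 0.0016 0.1772]
0.166 [ 383  201   80  264 6727] (array([579.8, -15.7]), array([99.8, 17.8]), 81.87) [ 0.5755 -0.0076  0.177 ]
[[0.017, -0.075, 0.111], [0.018, -0.075, 0.11], [0.018, -0.075, 0.111], [0.018, -0.075, 0.11], [0.017, -0.076, 0.111]]
[[0.0, 0.0, -0.001], [0.0, 0.0, -0.001], [0.0, 0.0, -0.001], [0.0, 0.001, -0.001], [0.0, 0.0, 0.0]]
5 [0.56119251 0.03205909 0.25999192]
```

View pics/w7.png

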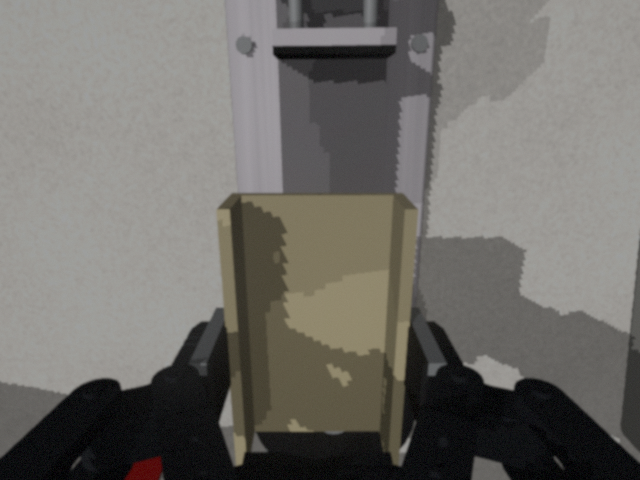

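Emit:
apply_moves(
  dp=[
    [0.018, -0.075, 0.08],
    [0.018, -0.075, 0.1],
    [0.018, -0.075, 0.1],
    [0.018, -0.075, 0.1],
    [0.016, -0.07, 0.1],
    [0, 0, 0.05],
    [0, 0, 0],
    [0, 0, 0],
  ],
  twist=[
    [0, 0, -0.001],
    [0, 0, -0.001],
    [0, 0.001, -0.001],
    [0, 0.001, -0.001],
    [0, 0, 0],
    [0, 0, 0],
    [0, 0, 0],
    [0, 0, 0],
  ],
  jaw=[160, 160, 160, 160, 160, 160, 160, 160],
)

```text
clock: 15.6
tcp_pos: [0.5614, 0.0318, 0.2551]
orientation: [3.132, -0.219, -0.003]
contact_force: [-0.9, -0.4, -1.2]
grip_width: 0.0593
```

```bash
python3 - <<'E'
from h import *
p,R=cur()
d=p[:2]-np.array([.558,.0117]);u=np.array([.1357,.9907]);print("stand xy",d@u,d@np.array([-u[1],u[0]]))
t=np.array([.558,.0117])+.022*u
plan(p,R,[((t[0],t[1],.209),down(-7.8),5)])
E
```

```text
t 15.6 p [0.5614 0.0318 0.2551] yaw -8.02 zax [-0.002  -0.0019 -1.    ] F [-0.89 -0.39 -1.19] w 0.0593
stand xy 0.020381729319873396 -0.0006203221894585643
[[-0.001, -0.003, 0.077], [-0.001, -0.003, 0.077], [-0.001, -0.003, 0.077], [-0.001, -0.003, 0.077], [-0.001, -0.002, 0.076]]
[[0.0, 0.0, 0.0], [0.0, 0.0, 0.0], [0.0, 0.0, -0.001], [0.001, 0.0, 0.0], [0.0, 0.001, -0.001]]
5 [0.56093197 0.03348708 0.20900839]
```

Emit:
apply_moves(
  dp=[
    [0, 0, 0.077],
    [0, 0, 0.077],
    [0, 0, 0.077],
    [0, 0, 0.06],
    [0, 0, 0.03],
    [0, 0, 0],
    [0, 0, 0],
  ],
  twist=[
    [0.001, 0, -0.001],
    [0, 0.001, 0],
    [0, 0, 0],
    [0, 0, 0],
    [0, 0, 0],
    [0, 0, 0],
    [0, 0, 0],
  ],
  jaw=[160, 160, 160, 160, 160, 160, 160],
)

```text
clock: 16.3
tcp_pos: [0.5615, 0.0303, 0.214]
orientation: [-3.134, 0.22, -0.003]
contact_force: [0.3, -0.1, -1.1]
grip_width: 0.0591
```

```bash
cat > ss.py <<'E'
from h import *
p,R=cur()
d=p[:2]-np.array([.558,.0117]);u=np.array([.1357,.9907]);print("stand xy",d@u,d@np.array([-u[1],u[0]]))
from bench import r
F=r.get_obs()["contact_force"]; print("F along",F[:2]@u, "lat",F[:2]@np.array([-u[1],u[0]]))
E
python3 ss.py
```

```text
t 16.3 p [0.5615 0.0303 0.214 ] yaw -8.02 zax [ 2.1e-03 -1.0e-04 -1.0e+00] F [ 0.31 -0.08 -1.15] w 0.0591
stand xy 0.018909692734462073 -0.0009627573823199688
F along -0.03828299912675135 lat -0.31968401534349233
```

Emit:
apply_moves(
  dp=[
    [0, 0, 0.03],
    [0, 0, 0.02],
    [0, 0, 0.01],
    [0, 0, 0.005],
    [0, 0, 0],
  ],
  twist=[
    [0, -0.001, 0],
    [0, 0, 0],
    [0, 0, 0],
    [0, 0, 0],
    [0, 0, 0],
  ],
  jaw=[160, 160, 160, 160, 160],
)

```text
clock: 16.8
tcp_pos: [0.5619, 0.0305, 0.2063]
orientation: [-3.133, 0.219, -0.002]
contact_force: [-0.4, -0.9, -0.4]
grip_width: 0.0592
```

```bash
python3 ss.py
```

```text
t 16.8 p [0.5619 0.0305 0.2063] yaw -8.01 zax [ 1.4e-03  6.0e-04 -1.0e+00] F [-0.44 -0.9  -0.36] w 0.0592
stand xy 0.019113843596915984 -0.001356256246987557
F along -0.9505513231896824 lat 0.31855733322648905
```

Emit:
apply_moves(
  dp=[
    [0, 0, 0.008],
    [0, 0, 0.005],
    [0, 0, 0],
  ],
  twist=[
    [0, -0.001, 0],
    [0, 0, 0],
    [0, 0, 0],
  ],
  jaw=[160, 160, 160],
)

```text
clock: 17.1
tcp_pos: [0.562, 0.0304, 0.2053]
orientation: [-3.133, 0.219, 0.001]
contact_force: [-0.1, 0.7, -0.9]
grip_width: 0.0588
```

```bash
python3 ss.py; python3 ss.py
```

```text
t 17.1 p [0.562  0.0304 0.2053] yaw -8.01 zax [-5.0e-04  1.4e-03 -1.0e+00] F [-0.06  0.72 -0.93] w 0.0588
stand xy 0.01911090192401984 -0.0014677983815273956
F along 0.7012853064243528 lat 0.15160933509024102
t 17.1 p [0.562  0.0304 0.2053] yaw -8.01 zax [-5.0e-04  1.4e-03 -1.0e+00] F [-0.06  0.72 -0.93] w 0.0588
stand xy 0.01911090192401984 -0.0014677983815273956
F along 0.7012853064243528 lat 0.15160933509024102
```

Emit:
apply_moves(
  dp=[
    [0, 0, 0.01],
    [0, 0, 0.01],
    [0, 0, 0],
  ],
  twist=[
    [0, 0, 0],
    [0, 0, 0],
    [0, 0, 0],
  ],
  jaw=[160, 160, 160],
)

```text
clock: 17.4
tcp_pos: [0.5623, 0.03, 0.2056]
orientation: [-3.13, 0.22, 0.0]
contact_force: [0.2, 0.0, 0.1]
grip_width: 0.0588
```

```bash
python3 ss.py; python3 -c "
from h import *
f=wrist('w8')"
```

```text
t 17.4 p [0.5623 0.03   0.2056] yaw -8.03 zax [-1.0e-04  3.6e-03 -1.0e+00] F [0.23 0.02 0.11] w 0.0588
stand xy 0.018751400133770888 -0.0017477735936323308
F along 0.047180807230077414 lat -0.22892681304100018
t 17.4 p [0.5623 0.03   0.2056] yaw -8.03 zax [-1.0e-04  3.6e-03 -1.0e+00] F [0.23 0.02 0.11] w 0.0588
```

View pics/w8.png

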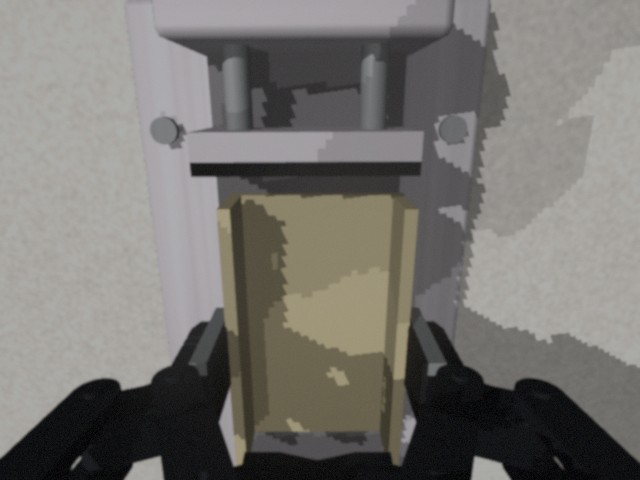

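```bash
python3 - <<'E'
from h import *
f=pickle.load(open("w8.pkl","rb")); W=cloud(f);u=np.array([.1357,.9907]);n=np.array([-u[1],u[0]])
d=W[...,:2]-np.array([.558,.0117]);sx=d@u;sy=d@n;z=W[...,2]
m=(z>.054)&(z<.066)&(sx>.075)&(sx<.1)
print("stop",np.percentile(sx[m],[1,99]),np.percentile(sy[m],[1,50,99]))
for a,b in [(.055,.066),(.04,.05),(.03,.04)]:
  for x0 in (.03,.05,.06): 
    m=(z>.053)&(z<.058)&(sx>x0)&(sx<x0+.008); print(x0,m.sum(),np.percentile(sy[m],[1,99]) if m.sum() else 0)
  break
m=(z>.053)&(z<.0585)&(sx<.077)&(sx>0); print("tray end",np.percentile(sx[m],[99,100]))
# bed edges beside: level 0.03
m=(z>.028)&(z<.035)&(sx>.10)&(sx<.114); print("bed",np.percentile(sy[m],[1,99]))
# floor
m=(z>.033)&(z<.042)&(sx>.0)&(sx<.068)&(abs(sy)<.02); print("floor z",np.median(z[m]), np.polyfit(sx[m],z[m],1),np.polyfit(sy[m],z[m],1))
E
```

```text
stop [0.07997777 0.09187463] [-3.12979855e-02 -6.44938308e-05  3.14280304e-02]
0.03 770 [-0.03835759  0.03250683]
0.05 732 [-0.03298343  0.02690295]
0.06 806 [-0.03304075  0.02681823]
tray end [0.06924852 0.06971173]
bed [-0.03142544  0.03160345]
floor z 0.03647733124398467 [0.00416174 0.03632857] [0.00121007 0.03647984]
```

Emit:
apply_moves(
  dp=[
    [-0.015, -0.02, 0],
    [-0.015, -0.02, 0],
    [0, -0.015, 0],
    [0, 0, 0],
    [0, 0, 0],
  ],
  twist=[
    [0, 0, 0],
    [0, 0, 0],
    [0, 0, 0],
    [0, 0, 0],
    [0, 0, 0],
  ],
  jaw=[160, 160, 160, 160, 160],
)

```text
clock: 17.95
tcp_pos: [0.5595, 0.0375, 0.2052]
orientation: [-3.131, 0.22, -0.0]
contact_force: [-1.2, -1.1, 1.5]
grip_width: 0.0592
```

```bash
cat > m.py <<'E'
import sys
from h import *
exec(open("ss.py").read())
f=wrist(sys.argv[1]); W=cloud(f)
d=W[...,:2]-np.array([.558,.0117]);sx=d@u;n=np.array([-u[1],u[0]]);sy=d@n;z=W[...,2]
m=(z>.057)&(z<.066)&(sx>.075)&(sx<.115)
print("stop",np.percentile(sx[m],[1,5]),np.percentile(sy[m],[1,50,99]))
m=(z>.053)&(z<.0585)&(sx<.11)&(sx>.03)
for x0 in (.05,.06): 
    k=m&(sx>x0)&(sx<x0+.008); print("tray y",x0,k.sum(),np.percentile(sy[k],[1,99]),np.percentile(sy[k],[1,99]).mean())
print("tray end",np.percentile(sx[m&(abs(sy)<.04)],[97,99]))
m=(z>.033)&(z<.042)&(sx>.0)&(sx<.068)&(abs(sy)<.02); print("floor z",np.median(z[m]), np.polyfit(sx[m],z[m],1),np.polyfit(sy[m],z[m],1))
E
python3 m.py w9
```

```text
t 17.95 p [0.5595 0.0375 0.2052] yaw -8.05 zax [ 3.0e-04  2.5e-03 -1.0e+00] F [-1.24 -1.07  1.51] w 0.0592
stand xy 0.025748262930054555 0.0019779101352865947
F along -1.22811626384587 lat 1.0791712285611068
t 17.95 p [0.5595 0.0375 0.2052] yaw -8.05 zax [ 3.0e-04  2.5e-03 -1.0e+00] F [-1.24 -1.07  1.51] w 0.0592
stop [0.07997141 0.08052666] [-0.03132931  0.00023688  0.03161625]
tray y 0.05 708 [-0.029356    0.03048042] 0.0005622116833930019
tray y 0.06 742 [-0.02944065  0.03048551] 0.0005224279577555717
tray end [0.09190289 0.09197105]
floor z 0.03596760851330713 [0.00044612 0.03595228] [0.0007918  0.03596847]
```

Emit:
apply_moves(
  dp=[
    [0, -0.02, 0],
    [0, -0.02, 0],
    [0, -0.02, 0],
    [0, -0.01, 0],
    [0, 0, 0],
  ],
  twist=[
    [0, 0, 0],
    [0, 0, 0],
    [0, 0, 0],
    [0, 0, 0],
    [0, 0, 0],
  ],
  jaw=[160, 160, 160, 160, 160],
)

```text
clock: 18.5
tcp_pos: [0.5607, 0.0447, 0.2052]
orientation: [-3.134, 0.222, -0.0]
contact_force: [-1.2, -2.0, 2.0]
grip_width: 0.0596
```

```bash
python3 m.py w10
```

```text
t 18.5 p [0.5607 0.0447 0.2052] yaw -8.11 zax [ 1.e-04  2.e-04 -1.e+00] F [-1.19 -2.02  1.96] w 0.0596
stand xy 0.033026140593198694 0.0018256562269493338
F along -2.167385271079718 lat 0.9031932207946939
t 18.5 p [0.5607 0.0447 0.2052] yaw -8.11 zax [ 1.e-04  2.e-04 -1.e+00] F [-1.19 -2.02  1.96] w 0.0596
stop [0.08329345 0.08385941] [-0.03130055  0.00028963  0.03153766]
tray y 0.05 650 [-0.02944842  0.03030382] 0.00042769863670138845
tray y 0.06 704 [-0.02954317  0.03031905] 0.0003879422670540079
tray end [0.09525896 0.09532271]
floor z 0.03596619236836849 [0.00057321 0.0359427 ] [0.00074543 0.03596349]
```

Emit:
apply_moves(
  dp=[
    [0, -0.02, 0],
    [0, -0.02, 0],
    [0, -0.012, 0],
    [0, 0, 0],
    [0, 0, 0],
  ],
  twist=[
    [0, 0, 0],
    [0, 0, 0],
    [0, 0, 0],
    [0, 0, 0],
    [0, 0, 0],
  ],
  jaw=[160, 160, 160, 160, 160],
)

```text
clock: 19.05
tcp_pos: [0.5611, 0.0478, 0.2052]
orientation: [3.129, -0.226, -0.001]
contact_force: [-1.8, -2.9, 1.2]
grip_width: 0.0595
```

```bash
python3 m.py w11
```

```text
t 19.05 p [0.5611 0.0478 0.2052] yaw -8.26 zax [-8.e-04 -4.e-03 -1.e+00] F [-1.77 -2.85  1.19] w 0.0595
stand xy 0.03622778779985769 0.001866311892420376
F along -3.063375916310894 lat 1.3637792284228838
t 19.05 p [0.5611 0.0478 0.2052] yaw -8.26 zax [-8.e-04 -4.e-03 -1.e+00] F [-1.77 -2.85  1.19] w 0.0595
stop [0.08575426 0.08634942] [-0.03121637  0.00020303  0.03144373]
tray y 0.05 644 [-0.02944474  0.03041794] 0.0004865971735099669
tray y 0.06 681 [-0.02953142  0.03029455] 0.00038156443703095226
tray end [0.09779623 0.09787337]
floor z 0.036041566365244505 [-4.07728376e-05  3.60423658e-02] [0.00138428 0.0360409 ]
```

Emit:
apply_moves(
  dp=[
    [0, -0.03, 0],
    [0, -0.03, 0],
    [0, -0.03, 0],
  ],
  twist=[
    [-0.002, 0, -0.002],
    [0, 0, 0],
    [0, 0, 0],
  ],
  jaw=[160, 160, 160],
)

```text
clock: 19.4
tcp_pos: [0.562, 0.054, 0.2055]
orientation: [3.12, -0.225, -0.002]
contact_force: [-2.3, -10.4, 4.6]
grip_width: 0.0589
```

```bash
python3 m.py w12; python3 ss.py
```

```text
t 19.4 p [0.562  0.054  0.2055] yaw -8.24 zax [-0.0025 -0.0138 -0.9999] F [ -2.35 -10.38   4.63] w 0.0589
stand xy 0.04249439655750523 0.0017993865210673852
F along -10.60290326142349 lat 0.9145615107266686
t 19.4 p [0.562  0.054  0.2055] yaw -8.24 zax [-0.0025 -0.0138 -0.9999] F [ -2.35 -10.38   4.63] w 0.0589
stop [0.09018876 0.0907964 ] [-0.03126497  0.00025771  0.03150225]
tray y 0.05 957 [-0.0354687   0.03623012] 0.00038071331900007416
tray y 0.06 666 [-0.02947776  0.03041744] 0.0004698402650787914
tray end [0.10229678 0.10236064]
floor z 0.0363277391429388 [-0.00691678  0.03657415] [0.00119225 0.03632301]
t 19.45 p [0.562  0.0543 0.2055] yaw -8.22 zax [-0.0025 -0.0139 -0.9999] F [-3.04 -9.01  3.31] w 0.0585
stand xy 0.04278969438094695 0.0017835477649431263
F along -9.33992680807286 lat 1.7903700028300582
```

Emit:
apply_moves(
  dp=[
    [0, -0.01, 0],
  ],
  twist=[
    [0.004, 0, 0],
  ],
  jaw=[160],
)

```text
clock: 19.55
tcp_pos: [0.5619, 0.0536, 0.2055]
orientation: [3.125, -0.226, -0.002]
contact_force: [-1.2, -10.0, 1.2]
grip_width: 0.0592
```

```bash
python3 m.py w13; python3 ss.py
```

```text
t 19.55 p [0.5619 0.0536 0.2055] yaw -8.29 zax [-0.0019 -0.0083 -1.    ] F [ -1.21 -10.03   1.24] w 0.0592
stand xy 0.04206767643042929 0.001834780016592176
F along -10.096961720797374 lat -0.16566833020326713
t 19.55 p [0.5619 0.0536 0.2055] yaw -8.29 zax [-0.0019 -0.0083 -1.    ] F [ -1.21 -10.03   1.24] w 0.0592
stop [0.09066634 0.09131444] [-0.03135799  0.00022989  0.031566  ]
tray y 0.05 960 [-0.03536645  0.03622347] 0.0004285122599602467
tray y 0.06 682 [-0.02951422  0.03047088] 0.00047832938070337463
tray end [0.10277312 0.10284147]
floor z 0.03629675655900673 [-0.00560509  0.0364956 ] [0.00123435 0.0362923 ]
t 19.6 p [0.5618 0.0535 0.2054] yaw -8.31 zax [-0.0018 -0.0078 -1.    ] F [-1.59 -8.43  2.01] w 0.0595
stand xy 0.04191364975054454 0.0018553365709085632
F along -8.56276700838145 lat 0.42839253371746516
```

Emit:
apply_moves(
  dp=[
    [0, -0.012, 0],
    [0, -0.012, 0],
    [0, -0.012, 0],
  ],
  twist=[
    [0.003, 0, 0],
    [0.002, 0, 0],
    [0.002, 0, 0],
  ],
  jaw=[160, 160, 160],
)

```text
clock: 19.9
tcp_pos: [0.5616, 0.0524, 0.2052]
orientation: [3.133, -0.233, -0.002]
contact_force: [-2.7, -9.0, 2.6]
grip_width: 0.0592
```

```bash
python3 m.py w14; python3 ss.py
```

```text
t 19.9 p [0.5616 0.0524 0.2052] yaw -8.52 zax [-1.e-03 -3.e-04 -1.e+00] F [-2.67 -8.99  2.6 ] w 0.0592
stand xy 0.04076086029867691 0.001952034971011303
F along -9.26607508672398 lat 1.4300143613490814
t 19.9 p [0.5616 0.0524 0.2052] yaw -8.52 zax [-1.e-03 -3.e-04 -1.e+00] F [-2.67 -8.99  2.6 ] w 0.0592
stop [0.09079549 0.09141236] [-0.03132057  0.00018687  0.03159513]
tray y 0.05 953 [-0.03534585  0.03644449] 0.0005493197418733504
tray y 0.06 683 [-0.02938712  0.03047106] 0.000541970964100599
tray end [0.10290325 0.10297107]
floor z 0.03598422699638124 [0.00049513 0.03596804] [0.0015222 0.035986 ]
t 19.95 p [0.5616 0.0523 0.2052] yaw -8.51 zax [-1.e-03 -2.e-04 -1.e+00] F [-1.86 -8.53  2.56] w 0.0592
stand xy 0.0407375248479007 0.001956877894480381
F along -8.70666933633062 lat 0.6858414031101393
```

Emit:
apply_moves(
  dp=[
    [0, -0.012, 0],
    [0, -0.012, 0],
    [0, -0.012, 0],
    [0, -0.012, 0],
  ],
  twist=[
    [0.001, 0, -0.002],
    [0.001, 0, -0.002],
    [0.001, 0, -0.002],
    [0.001, 0, -0.002],
  ],
  jaw=[160, 160, 160, 160],
)

```text
clock: 20.35
tcp_pos: [0.5619, 0.0517, 0.2052]
orientation: [3.134, -0.215, 0.0]
contact_force: [-2.5, -8.3, 1.6]
grip_width: 0.0592
```

```bash
python3 m.py w15; python3 ss.py
```

```text
t 20.35 p [0.5619 0.0517 0.2052] yaw -7.83 zax [ 1.e-04 -0.e+00 -1.e+00] F [-2.52 -8.26  1.57] w 0.0592
stand xy 0.04016913899238178 0.0015894173907872098
F along -8.526190852739528 lat 1.3705200382731055
t 20.35 p [0.5619 0.0517 0.2052] yaw -7.83 zax [ 1.e-04 -0.e+00 -1.e+00] F [-2.52 -8.26  1.57] w 0.0592
stop [0.09001641 0.09062011] [-3.12634013e-02  7.01732750e-05  3.14719246e-02]
tray y 0.05 958 [-0.03564475  0.03592758] 0.00014141846606194677
tray y 0.06 670 [-0.02964135  0.03017991] 0.0002692808923650727
tray end [0.10216981 0.102233  ]
floor z 0.03598538717291403 [0.00039086 0.03596503] [0.00025119 0.03597919]
t 20.4 p [0.5619 0.0517 0.2052] yaw -7.83 zax [ 1.e-04 -0.e+00 -1.e+00] F [-0.73 -8.83  1.18] w 0.0592
stand xy 0.04013303982510279 0.0015996767380400925
F along -8.846082404602166 lat -0.47515136484487974
```

Emit:
apply_moves(
  dp=[
    [0, -0.014, 0],
    [0, -0.014, 0],
    [0, -0.014, 0],
    [0, -0.014, 0],
    [0, -0.014, 0],
    [0, -0.014, 0],
    [0, -0.014, 0],
    [0, -0.014, 0],
  ],
  twist=[
    [0.001, 0, 0],
    [0.001, 0, 0],
    [0.001, 0, 0],
    [0.001, 0, 0],
    [0.001, 0, 0],
    [0.001, 0, 0],
    [0.001, 0, 0],
    [0.001, 0, 0],
  ],
  jaw=[160, 160, 160, 160, 160, 160, 160, 160],
)

```text
clock: 21.2
tcp_pos: [0.5617, 0.052, 0.2052]
orientation: [3.133, -0.226, -0.001]
contact_force: [-0.4, -7.6, 2.6]
grip_width: 0.0589
```

```bash
python3 m.py w16; python3 ss.py
```

```text
t 21.2 p [0.5617 0.052  0.2052] yaw -8.27 zax [-9.e-04 -8.e-04 -1.e+00] F [-0.38 -7.58  2.57] w 0.0589
stand xy 0.04046392084059927 0.0017760176249983714
F along -7.561633239980719 lat -0.6498718827307391
t 21.2 p [0.5617 0.052  0.2052] yaw -8.27 zax [-9.e-04 -8.e-04 -1.e+00] F [-0.38 -7.58  2.57] w 0.0589
stop [0.09037342 0.09096871] [-3.13306936e-02 -1.39512767e-05  3.15235994e-02]
tray y 0.05 965 [-0.03542305  0.03624755] 0.00041225110038458496
tray y 0.06 673 [-0.0294713   0.03033902] 0.0004338614997146592
tray end [0.10241663 0.10248536]
floor z 0.035972553446069463 [0.00040566 0.0359606 ] [0.00122811 0.03597533]
t 21.25 p [0.5617 0.052  0.2052] yaw -8.27 zax [-9.e-04 -8.e-04 -1.e+00] F [-1.42 -7.92  2.39] w 0.0592
stand xy 0.040476294190062045 0.0017765111667447859
F along -8.04040750102253 lat 0.3348786286775694
```

Stable at about 8 N. I'll hold it for another 1.6 s, then do a last check.

Emit:
apply_moves(
  dp=[
    [0, -0.014, 0],
    [0, -0.014, 0],
    [0, -0.014, 0],
    [0, -0.014, 0],
    [0, -0.014, 0],
    [0, -0.014, 0],
    [0, -0.014, 0],
    [0, -0.014, 0],
    [0, -0.014, 0],
    [0, -0.014, 0],
    [0, -0.014, 0],
    [0, -0.014, 0],
    [0, -0.014, 0],
    [0, -0.014, 0],
    [0, -0.014, 0],
    [0, -0.014, 0],
  ],
  twist=[
    [0.001, 0, -0.001],
    [0.001, 0, -0.001],
    [0.001, 0, -0.001],
    [0.001, 0, -0.001],
    [0.001, 0, 0],
    [0.001, 0, -0.001],
    [0.001, 0, 0],
    [0.001, 0, -0.001],
    [0.001, 0, 0],
    [0.001, 0, -0.001],
    [0.001, 0, 0],
    [0.001, 0, -0.001],
    [0.001, 0, 0],
    [0.001, 0, -0.001],
    [0.001, 0, 0],
    [0.001, 0, -0.001],
  ],
  jaw=[160, 160, 160, 160, 160, 160, 160, 160, 160, 160, 160, 160, 160, 160, 160, 160],
)

```text
clock: 22.85
tcp_pos: [0.5618, 0.0522, 0.2052]
orientation: [3.131, -0.222, -0.002]
contact_force: [-1.7, -8.7, 2.6]
grip_width: 0.059
```

```bash
python3 m.py w17; python3 - <<'E'
from h import *
from bench import r
for i in range(4): g=r.grab_frame("scene")
cv2.imwrite("pics/s17.png",g["color"][:,:,::-1]); 
W=cloud(g);z=W[...,2];x=W[...,0];y=W[...,1]
m=(x>.4)&(x<.75)&(y<.0)&(y>-.25)&(z>.05)&(z<.064)
nl,l,st,ce=cv2.connectedComponentsWithStats(m.astype(np.uint8))
for i in range(1,nl):
    if st[i,4]>15: print(st[i],rect(W[l==i]))
m=(x>.4)&(x<.75)&(y<.0)&(y>-.25)&(z>.09)&(z<.115);print("knob",rect(W[m]))
E
python3 ss.py
```

```text
t 22.85 p [0.5618 0.0522 0.2052] yaw -8.12 zax [-0.0012 -0.0023 -1.    ] F [-1.66 -8.69  2.61] w 0.059
stand xy 0.04064565768674751 0.001687472607963603
F along -8.830333406518891 lat 0.4626344318072323
t 22.85 p [0.5618 0.0522 0.2052] yaw -8.12 zax [-0.0012 -0.0023 -1.    ] F [-1.66 -8.69  2.61] w 0.059
stop [0.09024074 0.09084584] [-0.03125259  0.00030233  0.03153122]
tray y 0.05 957 [-0.03559319  0.03621139] 0.0003091006183541939
tray y 0.06 676 [-0.02955727  0.03031179] 0.0003772604576910178
tray end [0.10230679 0.10237448]
floor z 0.03598337957358745 [0.00015366 0.03597578] [0.00193179 0.03598133]
[313 250  15  29 223] (array([549.7, -44.8]), array([16.9, 67.8]), 82.15)
[255 259   5   6  16] (array([ 491. , -166.7]), array([ 7.9, 14.6]), 48.73)
[282 278  29  17 111] (array([ 589. , -111.8]), array([22. , 68.3]), 13.49)
[262 286  19  14 106] (array([ 575. , -170.9]), array([44., 21.]), 41.22)
knob (array([ 543. , -166.9]), array([14.5, 16. ]), 23.15)
t 23.1 p [0.5619 0.0522 0.2052] yaw -8.13 zax [-0.0011 -0.0023 -1.    ] F [-2.34 -7.61  2.26] w 0.0591
stand xy 0.04064459013150837 0.0016699953054996235
F along -7.859613438968135 lat 1.2808364426086314
```

View pics/s17.png

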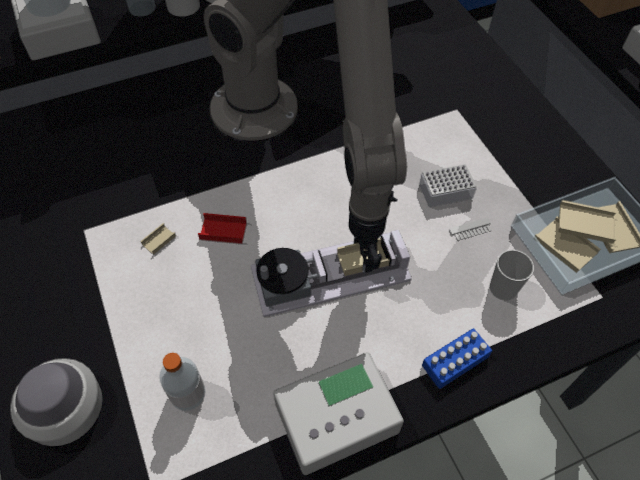

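View pics/w17.png

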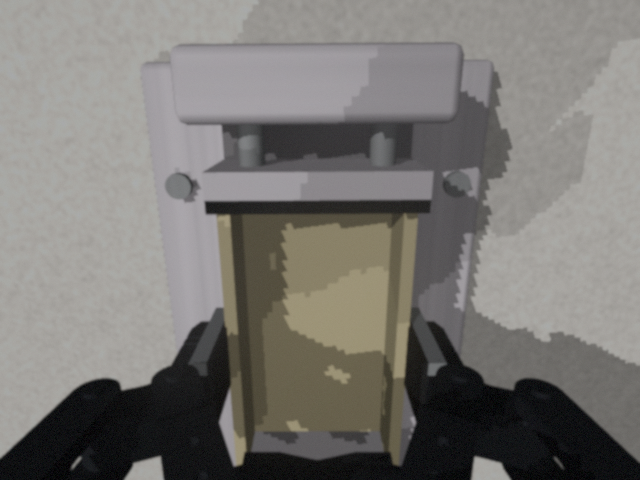

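```bash
python3 -c "
from bench import r
print(r.hand_in())"; python3 ss.py
```

```text
the job is handed in; nothing more can be done
None
the job is handed in; nothing more can be done
```

I wound the handwheel open to its end stop, laid the larger cream tray on the bed and pushed it onto the sprung stop at about 8 N. I handed the job in at about 23 s, still gripping and pushing. No verdict is reported.

Last checks:
- **Handwheel:** the knob position gives about 6.49 rad. The gap between jaw and stop measured about 130 mm after winding.
- **Push:** the stop was pushed in about 10.3 mm, which is about 8.2 N. The arm's own force reading was 7.9 to 8.8 N. The push stayed near 8 N for over 2 s and the readings never went above about 11 N.
- **Tray:** about 0.4 mm off the centre line, about 0.3° (0.006 rad) off square and 0.1° off level, and about 39 mm clear of the jaw. The fingers were at 59 mm with the grip set to 40 N. The tray floor read about 36 mm high; allowing for the wrist camera reading about 2 mm high, the tray was flat on the bed.
- **Bystanders:** in the last scene picture the tip rack, comb, beaker, bottle and the look-alike trays had not visibly moved. I judged this by eye and did not measure it.

**Disagreement:** the top camera put the stand about 4–5 mm lower in x than the scene and wrist cameras. I went with the scene and wrist cameras, and the winding and placing bore that out.

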